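Lids back on the ingredient tubs

TASK

The four washed steel ingredient tubs on the baker's bench are to go back on the shelf closed. Put on each tub the lid that belongs to it, fully home and flat on the rim all round; leave the tubs standing where they are, and do not knock or shift the salt jar and the measuring cup that stand among them.

Things in the scene. Friction and masses are not known exactly. Their poses are not given: they have to be found in the camera images.
- tub_large: Large round tub: mouth 120 mm across inside, 140 mm over the rim; any yaw. Plain stainless steel, loose, about 0.4 kg, upright, open, empty; 65 mm high, wall and floor 3 mm, rim flange 10 mm wide, 5 mm thick. Origin: centre of the underside, z up.
- tub_small: Small round tub: mouth 84 mm across inside, 104 mm over the rim; any yaw. Plain stainless steel, loose, about 0.4 kg, upright, open, empty; 65 mm high, wall and floor 3 mm, rim flange 10 mm wide, 5 mm thick. Origin: centre of the underside, z up.
- tub_square: Square tub: mouth 96 x 96 mm inside, 116 x 116 mm over the rim, rounded corners; sides along its x and y. Plain stainless steel, loose, about 0.4 kg, upright, open, empty; 65 mm high, wall and floor 3 mm, rim flange 10 mm wide, 5 mm thick. Origin: centre of the underside, z up.
- tub_oblong: Oblong tub: mouth 130 mm (its x) by 78 mm (its y) inside, 150 x 98 mm over the rim, rounded corners. Plain stainless steel, loose, about 0.4 kg, upright, open, empty; 65 mm high, wall and floor 3 mm, rim flange 10 mm wide, 5 mm thick. Origin: centre of the underside, z up.
- lid_large: Large round lid: plate 140 mm in diameter, tapered plug below it 113 mm, 102 mm at its foot. Black knob in the middle, 26 mm thick (foot 20), from 13 to 43 mm above the origin. Fits in any yaw. Steel, 0.16 kg, right way up. Origin: centre of the 10 mm deep plug's underside, z up; plate 10 to 13 mm above it. Fully home, the plate lies on the tub's rim, the origin 55 mm above the tub's.
- lid_small: Small round lid: plate 104 mm in diameter, tapered plug below it 77 mm, 66 mm at its foot. Black knob in the middle, 26 mm thick (foot 20), from 13 to 43 mm above the origin. Fits in any yaw. Steel, 0.16 kg, right way up. Origin: centre of the 10 mm deep plug's underside, z up; plate 10 to 13 mm above it. Fully home, the plate lies on the tub's rim, the origin 55 mm above the tub's.
- lid_square: Square lid: plate 116 mm, tapered plug below it 89 mm, 78 mm at its foot; sides along x and y. Black knob in the middle, 26 mm thick (foot 20), from 13 to 43 mm above the origin. Fits in any quarter turn. Steel, 0.16 kg, right way up. Origin: centre of the 10 mm deep plug's underside, z up; plate 10 to 13 mm above it. Fully home, the plate lies on the tub's rim, the origin 55 mm above the tub's.
- lid_oblong: Oblong lid: plate 150 (its x) by 98 mm, tapered plug below it 123 x 71, 112 x 60 mm at its foot. Black bar handle along x, 70 mm long, 14 thick, 29 to 43 mm above the origin. Fits either way round. Steel, 0.16 kg, right way up. Origin: centre of the 10 mm deep plug's underside, z up; plate 10 to 13 mm above it. Fully home, the plate lies on the tub's rim, the origin 55 mm above the tub's.
- salt_jar: Closed glass salt jar with a steel cap, 56 mm in diameter, 78 mm high, a bystander among the tubs and lids. Origin: centre of the underside.
- measuring_cup: Small open aluminium measuring cup, 54 mm across the rim, 45 mm high, with a flat 12 mm wide handle reaching 56 mm from the axis along its x at the rim; a bystander among the tubs and lids. Origin: centre of the underside.

How it is judged:
By the outcome, as a careful person would: the job done as asked, in the order asked, and still so for the second after the job is handed in, with the robot touching nothing.
It also fails if it takes over 115 s, if anything falls off the work surface, if the arm or the gripper's body presses on something with over 40 N, if the wrist force passes 120 N, or if a joint passes its speed limit or range.

ROBOT

A 6-joint arm with a two-finger parallel gripper is mounted at the origin on the work surface. World frame = base frame: x ahead of the robot, y to its left, z up, the work surface at z = 0. Lengths are in mm, angles in rad, forces in N, time in s.
With the tool pointing down it reaches from about 400 to 925 mm from the base axis. Payload 3.4 kg.
Tool frame: the origin (TCP) lies at the very end of the fingers, on their centre line; the grasp point (between the pads) lies r.tcp_to_grasp behind it (r.tcp_to_grasp is the distance from the TCP to the grasp point, in mm); z points along the fingers, y is the line along which they close (so a half turn about z gives the same grasp; the last joint's range is limited). The gripper opens to 85 mm and grips with 20 to 120 N. Pads are 22 mm wide; open, the fingers measure 114 mm over their backs; the gripper's body (76 mm by 85 mm) begins 54 mm behind the grasp point. The pads swing forward as they close: fully open they stand 13 mm farther back than shut.
Start: joints at [-1.232, 0.307, 1.506, -0, 1.328, -0.073], TCP at [230.127, -526.947, 231.305] pointing down, gripper open.
Joint ranges: [-3.12, 3.12], [-1.05, 2.28], [0.14, 2.33], [-1.42, 4.57], [0.1, 2.73], [-2.68, 2.68]. Speed limits (rad/s): [2.57, 2.57, 3.14, 3.14, 3.14, 3.14].

INTERFACE

Orientations are given as a 3x3 rotation matrix whose columns are the frame's x, y, z axes.
In Python, from bench import r gives the robot as it stands. The module is installed in compiled form; this text tells all that it offers.
- The arm moves only by the tool send_rows, never from a script. Its argument "moves" is a list of rows, each an object of numbers: "dx", "dy", "dz": the shift along the tool's x, y, z in cm; "ax", "ay", "az": the turn, a rotation vector about the tool's x, y, z in degrees; "claw": the opening, from 0 (shut) to 1 (fully open). A call has 1 to 5 rows; each row shifts and turns the commanded pose from where the row before left it, along the tool's axes as they then stand; what a row does not reach is not made up. A row lasts 1/8 s, in which the tool goes at most 62.5 mm and 10.7 degrees, less where a joint would pass 70% of its speed; a pose out of reach is approached as far as the arm can. A call with a gripper value outside its range is refused whole. The fingers move at their own pace and stop on an object; "grip_force" is the grip in N (left out, the last holds). Time passes only in rows, so rows that do not move let the fingers close. It gives the time, the measured TCP pose, the force, the opening and the grip force at its end, in the units of the state.
- r.state(): the state, without advancing time (a new reading comes with each control period).
- r.grab_frame(name): name is "side" or "top" or "wrist"; returns the picture (420x560x3 uint8, red, green, blue); there is no depth.
- r.camera_info(name): a dict with "vertical_fov" (degrees; the focal length in pixels is half the picture's height over the tangent of half this angle, whatever the lens; pixels are square), "cx", "cy" (the principal point, pixels), "rvec" (rotation vector, rad) and "tvec" (3), from world to camera coordinates, as OpenCV has them. Camera axes: x right, y down, z forward; pixel columns grow to the right and rows downward; lengths in mm; the calibration is good to about 2 mm. A picture is of the moment at which its call begins: read the wrist's pose just before it. camera_info takes no time and is no camera call; for the wrist camera it gives the pose at the moment of the call.
- r.job_done(): hands the job in; it is judged then, once.
The state is a dict: "time": time; "joint_positions": joint angles; "qvel": joint speeds; "joint_torque": joint torques, N m; "position": TCP position; "ee_rot": TCP orientation; "force": force on the tool from outside, world axes, zero at the start; "moment": the same for the moment, N m; "opening": finger opening in mm; "grip_force": force on a finger pad.
Only numpy, scipy, OpenCV 4.12 (cv2) and the standard library are available. Lean on these libraries where they do the work, as an engineer would, in place of code of your own. Each camera call takes 0.05 s, during which the arm holds its last target. There are 200 camera calls.

## Working session

There is one attempt and no reset: what is moved stays moved. The work goes in short steps, Python scripts to look and compute and a tool call to move; the robot and the scene stay as the last step left them, time stands still between calls to the robot, and variables do not carry over. Pictures are saved under pics/ and viewed, at most 17 in all, crops included, and the job is handed in when it is done.

Besides the shell and the picture viewer there is one more tool, called after "Emit:" in YAML: its name, and indented under it one key for each argument. send_rows: Moves the arm, as the interface text tells. Its arguments: {"type":"object","properties":{"moves":{"type":"array"},"grip_force":{"type":"number"}},"required":["moves"]}

```bash
mkdir -p pics
python3 - <<'E'
from bench import r
import cv2
for n in ("top","side","wrist"):
    print(n,r.camera_info(n)); cv2.imwrite(f"pics/{n}0.png",r.grab_frame(n)[:,:,::-1])
print(r.state(), r.tcp_to_grasp)
E
```

```text
top {'vertical_fov': 51.418607728680875, 'cx': 274.4976694559188, 'cy': 211.99744864307306, 'rvec': array([ 2.15073399, -2.15003285,  0.14348552]), 'tvec': array([9.82112310e-01, 5.47255324e+02, 1.18042304e+03])}
side {'vertical_fov': 48.7980486072468, 'cx': 272.6008773075507, 'cy': 212.63875584119688, 'rvec': array([ 0.65593788, -2.6261449 ,  1.11670519]), 'tvec': array([472.8011959 , 197.01046114, 905.84541973])}
wrist {'vertical_fov': 61.01796428380588, 'cx': 284.2506299445431, 'cy': 215.61466917358737, 'rvec': array([-2.44061893,  1.5961216 ,  0.211765  ]), 'tvec': array([-573.65911859,  -33.78446668,  377.70429267])}
{'time': 0.15, 'joint_positions': array([-1.23251091e+00,  3.07406060e-01,  1.50732648e+00, -2.11983281e-06,
        1.32839285e+00, -7.35001593e-02]), 'qvel': array([ 0.0006776 , -0.00134737, -0.0034792 ,  0.00017782, -0.0016735 ,
       -0.00022095]), 'joint_torque': array([ 8.38874075e-04, -4.57979572e+01, -2.52219325e+01,  1.19451315e-04,
        8.47018295e-03,  2.49963284e-05]), 'position': array([ 229.95121398, -526.46945568,  230.60751415]), 'ee_rot': array([[ 9.16407437e-01,  4.00246359e-01, -5.10610278e-04],
       [ 4.00246670e-01, -9.16406305e-01,  1.44518447e-03],
       [ 1.10503345e-04, -1.52874786e-03, -9.99998825e-01]]), 'force': array([ 0.31621034,  0.52109659, -0.04582104]), 'moment': array([ 0.06410891, -0.00225099, -0.00346989]), 'grip_force': 0.0, 'opening': 85.22503124102417} 18.700000000000003
```

View pics/top0.png

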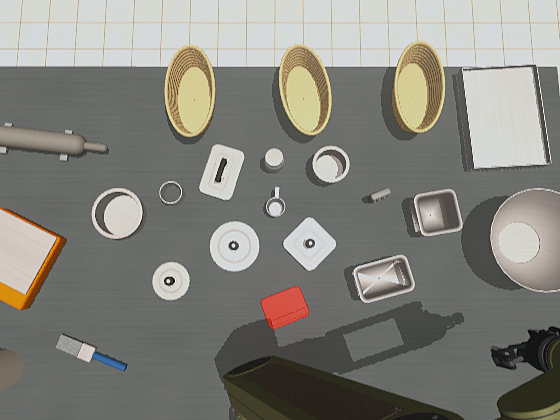

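View pics/side0.png

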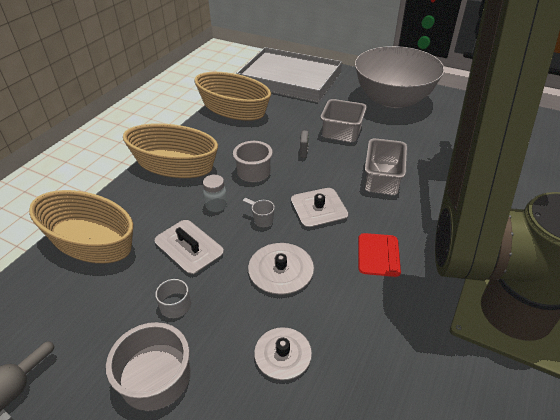

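Top view: tubs are large (117,213), small (330,165), square (437,213) and oblong (383,279). Lids are oblong (221,172), large (235,245), square (309,243) and small (171,281). The jar is at (274,159) and the cup at (275,206). I'll enlarge it.

Run:
```python
import cv2
im=cv2.imread("pics/top0.png")
cv2.imwrite("pics/cL.png",cv2.resize(im[135:307,85:285],None,fx=4*.85,fy=4*.85,interpolation=cv2.INTER_CUBIC))
cv2.imwrite("pics/cR.png",cv2.resize(im[135:307,265:465],None,fx=4*.85,fy=4*.85,interpolation=cv2.INTER_CUBIC))
```

```text
(no output)
```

View pics/cL.png

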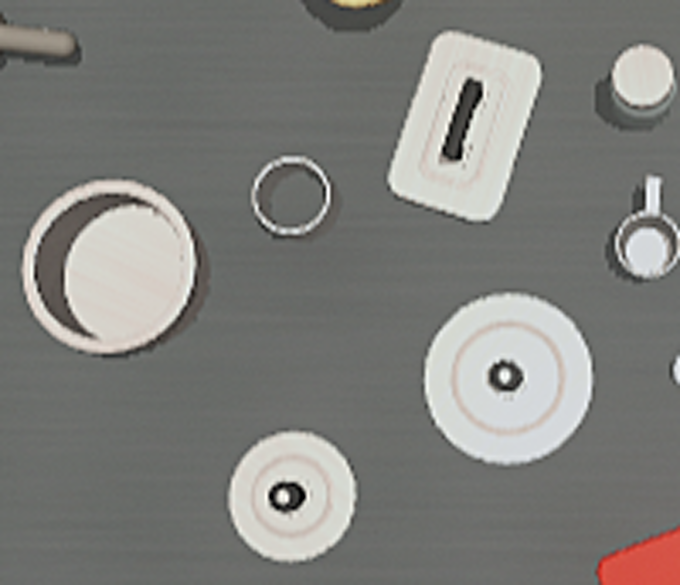

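View pics/cR.png

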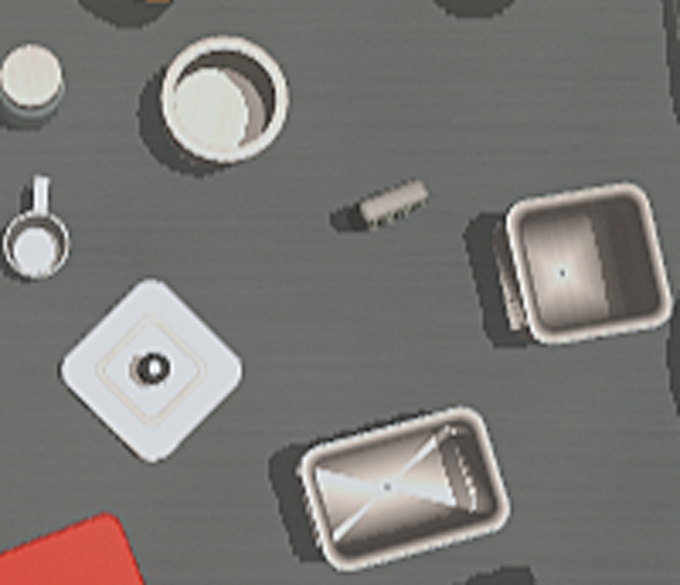

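```bash
cat > h.py <<'E'
import numpy as np, cv2
from bench import r
def cam(n):
    c=r.camera_info(n); f=210/np.tan(np.radians(c["vertical_fov"]/2))
    return np.array([[f,0,c["cx"]],[0,f,c["cy"]],[0,0,1]]),np.array(c["rvec"]),np.array(c["tvec"])
def back(C,uv,z):
    K,rv,t=C; R=cv2.Rodrigues(rv)[0]; uv=np.atleast_2d(uv).astype(float)
    d=np.c_[uv,np.ones(len(uv))]@np.linalg.inv(K).T@R; o=-R.T@t
    return (o+d*((z-o[2])/d[:,2])[:,None])[:,:2]
def proj(C,P): return cv2.projectPoints(np.array(P,float).reshape(-1,3),C[1],C[2],C[0],None)[0][:,0]
E
python3 - <<'E'
from h import *
C=cam("top"); im=cv2.imread("pics/top0.png",0)
print("cam pos",-cv2.Rodrigues(C[1])[0].T@C[2])
M={"tub_large":(109.5,267,85,65),"lid_large":(508.5,378.5,85,13),"lid_small":(293,496.5,85,13),"lid_oblong":(465,126,85,13),
"tub_square":(588.5,263.5,265,65),"tub_oblong":(405,488.5,265,65),"tub_small":(225,99,265,65),"lid_square":(152,370.5,265,13),"jar":(31,77,265,78),"cup":(36,245,265,45),"ring":(291,196,85,20)}
for n,(u,v,o,z) in M.items():
    p=np.array([(u-1.2)/3.4+o,(v-1.2)/3.4+135]); w=back(C,p,z)[0]
    out=[n,w.round(1)]
    if n[:3] in("tub","lid"):
        for th in (110,140):
            m=(im>th).astype(np.uint8); cs,_=cv2.findContours(m,cv2.RETR_EXTERNAL,cv2.CHAIN_APPROX_NONE)
            c=min(cs,key=lambda c:np.hypot(*(np.array(cv2.minAreaRect(c)[0])-p))+ (100 if len(c)<60 else 0))
            W=back(C,c[:,0],z).astype(np.float32); q=cv2.minAreaRect(W)
            out+=[np.round(q[0],1),np.round(q[1],1),round(q[2],1)]
    print(*out)
E
```

```text
cam pos [ 383.01097396   -1.37582539 1243.45832697]
tub_large [540.1 431.1] [541.9 432.9] [139.2 138.2] 46.4 [541.2 432.1] [137.2 138.2] 46.4
lid_large [453.9 114.7] [455.1 114.6] [140.3 140.6] 45.6 [454.4 115.4] [140.8 135.5] 0.3
lid_small [357.2 290.2] [357.3 290.5] [105.7 104.3] 46.0 [357.9 291.2] [103.7 104.3] 45.8
lid_oblong [667.8 154.4] [669.2 154.1] [100.8 153.8] 73.1 [668.7 154.2] [ 99.1 152.5] 72.9
tub_square [ 543.1 -443.6] [ 542.5 -437.1] [120.5 132.3] 9.7 [ 543.7 -443.9] [119.5 117.8] 9.8
tub_oblong [ 364.8 -290.7] [ 364.6 -289.2] [101.9 155.1] 15.2 [ 364.3 -289.1] [100.9 154.8] 15.5
tub_small [ 678.2 -154.7] [ 679.1 -154.2] [102.2 104.4] 70.9 [ 678.6 -153.2] [102.4 102. ] 44.0
lid_square [460.6 -97.1] [461.5 -97.5] [118.6 116.6] 45.0 [461.3 -97.7] [115.3 116.6] 45.0
jar [693.2   3.2]
cup [561.   -0.9]
ring [606.2 298.4]
```

Emit:
send_rows:
  moves:
    - {"az": -9.5}
    - {"az": -9.5}
    - {"az": -9.5}
    - {"az": -9.5}
    - {"az": -9.5}

```text
validation failed for argument at $.mo...
```

Emit:
send_rows:
  moves:
    - {"az": -9.5}
    - {"az": -9.4}
    - {"dx": 2,"dy": 1}
    - {"dx": 4.5,"dy": 2.4}
    - {"dx": 5,"dy": 2.7}

```text
validation failed for argument at $.mo...
```

Emit:
send_rows:
  moves:
    - {"dx": 0,"dy": 0,"dz": 0,"ax": 0,"ay": 0,"az": -9.5,"claw": 1}
    - {"dx": 0,"dy": 0,"dz": 0,"ax": 0,"ay": 0,"az": -9.5,"claw": 1}
    - {"dx": 0,"dy": 0,"dz": 0,"ax": 0,"ay": 0,"az": -9.5,"claw": 1}
    - {"dx": 0,"dy": 0,"dz": 0,"ax": 0,"ay": 0,"az": -9.5,"claw": 1}
    - {"dx": 0,"dy": 0,"dz": 0,"ax": 0,"ay": 0,"az": -9.5,"claw": 1}

```text
time: 0.78
position: [230.0, -526.7, 230.9]
ee_rot: [[0.319, 0.948, -0.0], [0.948, -0.319, 0.001], [0.001, -0.001, -1.0]]
force: [-0.1, 0.4, -0.7]
opening: 85.4
grip_force: 0.0
```

Emit:
send_rows:
  moves:
    - {"dx": 0,"dy": 0,"dz": 0,"ax": 0,"ay": 0,"az": -9.5,"claw": 1}
    - {"dx": 0,"dy": 0,"dz": 0,"ax": 0,"ay": 0,"az": -9.4,"claw": 1}
    - {"dx": 2,"dy": 1,"dz": 0,"ax": 0,"ay": 0,"az": 0,"claw": 0.8}
    - {"dx": 5,"dy": 2.7,"dz": 0,"ax": 0,"ay": 0,"az": 0,"claw": 0.7}
    - {"dx": 5,"dy": 2.7,"dz": 0,"ax": 0,"ay": 0,"az": 0,"claw": 0.7}

```text
time: 1.4
position: [294.7, -404.3, 230.9]
ee_rot: [[0.005, 1.0, 0.0], [1.0, -0.005, 0.002], [0.002, 0.0, -1.0]]
force: [0.6, -0.4, 0.0]
opening: 59.7
grip_force: 0.0
```

Emit:
send_rows:
  moves:
    - {"dx": 5,"dy": 2.7,"dz": 0,"ax": 0,"ay": 0,"az": 0,"claw": 0.7}
    - {"dx": 5,"dy": 2.7,"dz": 0,"ax": 0,"ay": 0,"az": 0,"claw": 0.7}
    - {"dx": 5,"dy": 2.7,"dz": 0,"ax": 0,"ay": 0,"az": 0,"claw": 0.7}
    - {"dx": 5,"dy": 2.7,"dz": 0,"ax": 0,"ay": 0,"az": 0,"claw": 0.7}
    - {"dx": 5,"dy": 2.7,"dz": 0,"ax": 0,"ay": 0,"az": 0,"claw": 0.7}

```text
time: 2.02
position: [429.0, -153.9, 231.3]
ee_rot: [[0.003, 1.0, 0.0], [1.0, -0.003, 0.001], [0.001, 0.0, -1.0]]
force: [0.5, -1.3, -0.4]
opening: 59.7
grip_force: 0.0
```

Emit:
send_rows:
  moves:
    - {"dx": 3,"dy": 1.6,"dz": 0,"ax": 0,"ay": 0,"az": 0,"claw": 0.7}
    - {"dx": 0,"dy": 0,"dz": 0,"ax": 0,"ay": 0,"az": 0,"claw": 0.7}

```text
time: 2.28
position: [445.1, -123.8, 231.2]
ee_rot: [[-0.002, 1.0, -0.0], [1.0, 0.002, 0.001], [0.001, -0.0, -1.0]]
force: [-0.4, 0.0, 0.2]
opening: 59.6
grip_force: 0.0
```

Run:
```python
from h import *
s=r.state(); print(s["position"],s["ee_rot"],s["joint_positions"])
C=cam("wrist"); im=r.grab_frame("wrist"); print(r.state()["time"])
np.savez("w1.npz",im=im,K=C[0],r=C[1],t=C[2])
print(-cv2.Rodrigues(C[1])[0].T@C[2])
cv2.imwrite("pics/w1.png",im[:,:,::-1])
print(proj(C,[(461,-97.3,13),(454.5,114.8,13),(461,-97.3,43)]))
```

```text
[ 445.12777024 -123.82078399  231.17613379] [[-1.99654996e-03  9.99997944e-01 -3.53556662e-04]
 [ 9.99997460e-01  1.99691844e-03  1.04495340e-03]
 [ 1.04565728e-03 -3.51469463e-04 -9.99999392e-01]] [-3.63460515e-01  1.48588241e-01  1.72703838e+00  8.91927779e-04
  1.26666810e+00 -3.65724648e-01]
2.325
[444.8542897  -58.32650876 373.47143742]
[[300.3187362  160.6967487 ]
 [296.20343579 -89.71592151]
 [301.72315416 164.23093362]]
```

View pics/w1.png

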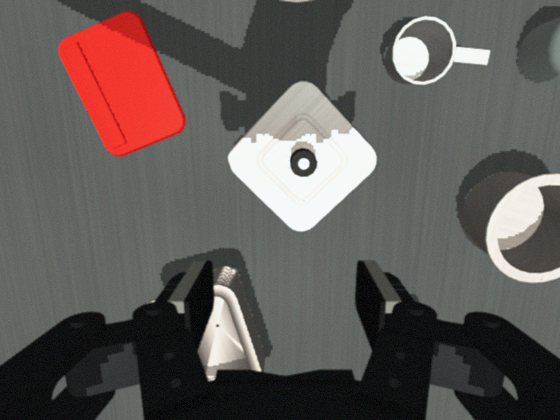

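Wrist view: the square lid's plate is centred near (302.5,156.5), with the knob top at (303,162). That agrees with the top camera to within 3 mm. Going down to grasp.

Emit:
send_rows:
  moves:
    - {"dx": 2.8,"dy": 1.7,"dz": 2.5,"ax": 0,"ay": 0,"az": 0,"claw": 0.7}
    - {"dx": 0,"dy": 0,"dz": 5,"ax": 0,"ay": 0,"az": 0,"claw": 0.7}
    - {"dx": 0,"dy": 0,"dz": 5,"ax": 0,"ay": 0,"az": 0,"claw": 0.7}
    - {"dx": 0,"dy": 0,"dz": 4.5,"ax": 0,"ay": 0,"az": 0,"claw": 0.7}
    - {"dx": 0,"dy": 0,"dz": 2.5,"ax": 0,"ay": 0,"az": 0,"claw": 0.7}

```text
time: 2.95
position: [459.8, -99.4, 34.3]
ee_rot: [[0.003, 1.0, -0.004], [1.0, -0.003, 0.001], [0.001, -0.004, -1.0]]
force: [0.6, 0.6, 0.1]
opening: 59.6
grip_force: 0.0
```

Emit:
send_rows:
  grip_force: 50
  moves:
    - {"dx": 0,"dy": 0,"dz": 1.8,"ax": 0,"ay": 0,"az": 0,"claw": 0.7}
    - {"dx": 0,"dy": 0,"dz": 0,"ax": 0,"ay": 0,"az": 0,"claw": 0.2}
    - {"dx": 0,"dy": 0,"dz": 0,"ax": 0,"ay": 0,"az": 0,"claw": 0}
    - {"dx": 0,"dy": 0,"dz": 0,"ax": 0,"ay": 0,"az": 0,"claw": 0}
    - {"dx": 0,"dy": 0,"dz": 0,"ax": 0,"ay": 0,"az": 0,"claw": 0}

```text
time: 3.58
position: [462.6, -99.2, 19.0]
ee_rot: [[0.0, 1.0, 0.001], [1.0, -0.0, -0.001], [-0.001, 0.001, -1.0]]
force: [-0.6, -0.0, 0.8]
opening: 24.3
grip_force: 49.4
```

Emit:
send_rows:
  moves:
    - {"dx": 0,"dy": 0,"dz": 0,"ax": 0,"ay": 0,"az": 0,"claw": 0}
    - {"dx": 0,"dy": 0,"dz": 0,"ax": 0,"ay": 0,"az": 0,"claw": 0}

```text
time: 3.82
position: [462.6, -99.2, 19.0]
ee_rot: [[-0.0, 1.0, 0.001], [1.0, 0.0, -0.001], [-0.001, 0.001, -1.0]]
force: [-1.6, -1.5, 7.2]
opening: 23.9
grip_force: 49.9
```

Emit:
send_rows:
  moves:
    - {"dx": 0,"dy": 0,"dz": -1.5,"ax": 0,"ay": 0,"az": 0,"claw": 0}
    - {"dx": 0,"dy": 0,"dz": -4,"ax": 0,"ay": 0,"az": 0,"claw": 0}
    - {"dx": 0,"dy": 0,"dz": -5,"ax": 0,"ay": 0,"az": 0,"claw": 0}
    - {"dx": -1,"dy": 0.4,"dz": -3.5,"ax": 0,"ay": 0,"az": 0,"claw": 0}
    - {"dx": -3,"dy": 0.8,"dz": 0,"ax": 0,"ay": 0,"az": 0,"claw": 0}

```text
time: 4.45
position: [475.9, -138.8, 161.4]
ee_rot: [[-0.002, 1.0, 0.006], [1.0, 0.002, -0.001], [-0.001, 0.006, -1.0]]
force: [-0.3, 0.6, -2.6]
opening: 24.0
grip_force: 49.7
```

Emit:
send_rows:
  moves:
    - {"dx": -5,"dy": 1,"dz": 0,"ax": 0,"ay": 0,"az": 0,"claw": 0}
    - {"dx": -5,"dy": 1,"dz": 0,"ax": 0,"ay": 0,"az": 0,"claw": 0}
    - {"dx": -5,"dy": 1.2,"dz": 0,"ax": 0,"ay": 0,"az": 0,"claw": 0}
    - {"dx": -5,"dy": 1.2,"dz": 0,"ax": 0,"ay": 0,"az": 0,"claw": 0}
    - {"dx": -5,"dy": 1.2,"dz": 0,"ax": 0,"ay": 0,"az": 0,"claw": 0}

```text
time: 5.08
position: [530.1, -390.0, 157.5]
ee_rot: [[0.0, 1.0, -0.001], [1.0, -0.0, 0.001], [0.001, -0.001, -1.0]]
force: [1.4, -0.3, -2.7]
opening: 24.3
grip_force: 49.7
```

Emit:
send_rows:
  moves:
    - {"dx": -4,"dy": 1,"dz": 0,"ax": 0,"ay": 0,"az": 0,"claw": 0}
    - {"dx": -1.4,"dy": 0.3,"dz": 0,"ax": 0,"ay": 0,"az": 0,"claw": 0}
    - {"dx": 0,"dy": 0,"dz": 0,"ax": 0,"ay": 0,"az": 9,"claw": 0}
    - {"dx": 0,"dy": 0,"dz": 0,"ax": 0,"ay": 0,"az": 9,"claw": 0}
    - {"dx": 0,"dy": 0,"dz": 0,"ax": 0,"ay": 0,"az": 9,"claw": 0}

```text
time: 5.7
position: [542.6, -441.3, 157.5]
ee_rot: [[0.458, 0.889, -0.002], [0.889, -0.458, 0.002], [0.001, -0.002, -1.0]]
force: [-0.3, 0.7, -1.9]
opening: 24.2
grip_force: 49.7
```

Emit:
send_rows:
  moves:
    - {"dx": 0,"dy": 0,"dz": 0,"ax": 0,"ay": 0,"az": 9,"claw": 0}
    - {"dx": 0,"dy": 0,"dz": 0,"ax": 0,"ay": 0,"az": 0,"claw": 0}

```text
time: 5.95
position: [542.8, -441.5, 157.8]
ee_rot: [[0.586, 0.81, -0.001], [0.81, -0.586, 0.002], [0.001, -0.002, -1.0]]
force: [0.3, 0.2, -1.6]
opening: 24.2
grip_force: 49.7
```

Run:
```python
from h import *
s=r.state(); print(s["position"],s["ee_rot"],s["opening"])
W=r.grab_frame("wrist");S=r.grab_frame("side")
S=cv2.resize(S[60:220,260:473],None,fx=2.63,fy=2.63,interpolation=2)[:420,:560]
cv2.imwrite("pics/w2.png",cv2.resize(np.hstack([W,S]),(800,300),interpolation=cv2.INTER_AREA)[:,:,::-1])
```

```text
[ 542.76427252 -441.50410087  157.75568463] [[ 5.85952914e-01  8.10344252e-01 -1.17297039e-03]
 [ 8.10344800e-01 -5.85950836e-01  1.70965468e-03]
 [ 6.98105856e-04 -1.95228760e-03 -9.99997851e-01]] 24.20519873925723
```

View pics/w2.png

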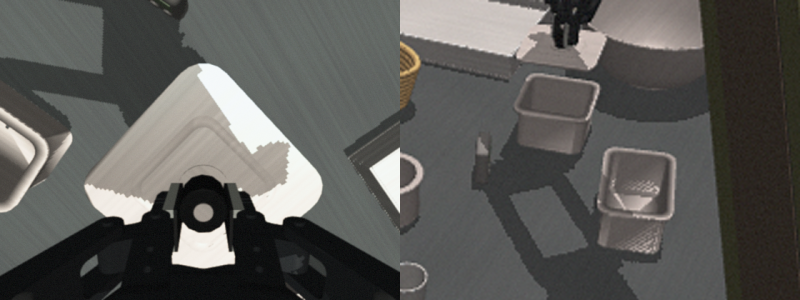

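Run:
```python
from h import *
s=r.state(); R=s["ee_rot"]; p=s["position"]; C=cam("wrist")
def off(uv,z): 
    d=np.r_[back(C,uv,z)[0],0]-p; return (R.T@d)[:2].round(1)
print(off((284,260.5),151.8), off((287,91),151.8),off((119,261),151.8),off((449,260),151.8), "knobtop",off((286,297),181.8))
d=np.array([543.4,-443.8,0])-p; print("to go",R.T@d)
```

```text
[ 4.9 -0.2] [76.5  0.9] [  4.6 -73.9] [ 5.2 73.3] knobtop [2.8 0.5]
to go [ -1.21175141   1.63661325 157.96105471]
```

Emit:
send_rows:
  moves:
    - {"dx": -0.44,"dy": 0.16,"dz": 2,"ax": 0,"ay": 0,"az": 0,"claw": 0}
    - {"dx": 0,"dy": 0,"dz": 3,"ax": 0,"ay": 0,"az": 0,"claw": 0}
    - {"dx": 0,"dy": 0,"dz": 2,"ax": 0,"ay": 0,"az": 0,"claw": 0}
    - {"dx": 0,"dy": 0,"dz": 0.7,"ax": 0,"ay": 0,"az": 0,"claw": 0}
    - {"dx": 0,"dy": 0,"dz": 0,"ax": 0,"ay": 0,"az": 0,"claw": 0}

```text
time: 6.68
position: [541.8, -447.2, 81.1]
ee_rot: [[0.587, 0.81, -0.001], [0.81, -0.587, 0.001], [0.0, -0.001, -1.0]]
force: [0.4, -0.1, -1.8]
opening: 24.6
grip_force: 49.7
```

Emit:
send_rows:
  moves:
    - {"dx": 0,"dy": 0,"dz": 0.3,"ax": 0,"ay": 0,"az": 0,"claw": 0}
    - {"dx": 0,"dy": 0,"dz": 0.2,"ax": 0,"ay": 0,"az": 0,"claw": 0}

```text
time: 6.92
position: [542.3, -447.9, 77.2]
ee_rot: [[0.588, 0.809, 0.001], [0.809, -0.588, -0.001], [-0.0, 0.002, -1.0]]
force: [-0.2, 0.3, -1.8]
opening: 24.3
grip_force: 49.7
```

Emit:
send_rows:
  moves:
    - {"dx": 0,"dy": 0,"dz": 0.15,"ax": 0,"ay": 0,"az": 0,"claw": 0}
    - {"dx": 0,"dy": 0,"dz": 0.15,"ax": 0,"ay": 0,"az": 0,"claw": 0}

```text
time: 7.18
position: [542.0, -447.6, 74.0]
ee_rot: [[0.588, 0.809, 0.0], [0.809, -0.588, -0.0], [-0.0, 0.001, -1.0]]
force: [-2.4, 1.8, 7.8]
opening: 24.2
grip_force: 50.6
```

Run:
```python
from h import *
s=r.state(); print(s["position"],s["force"],s["time"])
S=r.grab_frame("side");T=r.grab_frame("top")
a=cv2.resize(S[80:220,310:450],(400,400),interpolation=2);b=cv2.resize(T[170:260,395:485],(400,400),interpolation=2)
cv2.imwrite("pics/s3.png",np.hstack([a,b])[:,:,::-1])
```

```text
[ 541.98800313 -447.56486968   74.00656284] [-2.43093417  1.82228808  7.79777032] 7.175
```

View pics/s3.png

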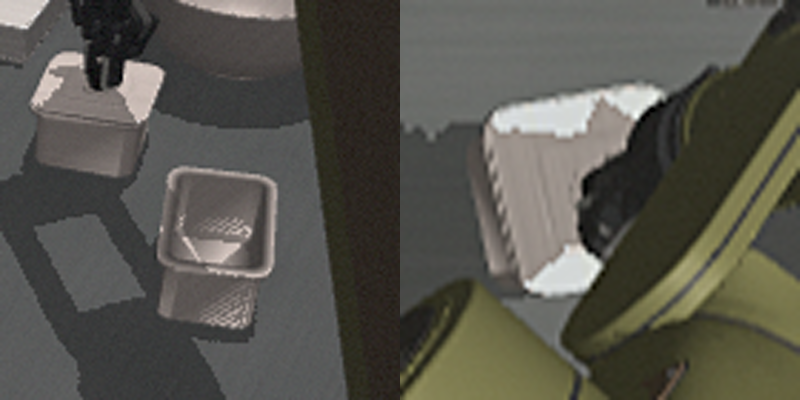

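Square lid seated: force came up at z=74.0, exactly the expected seat height, and the side and top views show it flush. Releasing, then on to the large lid, taking a look on the way.

Emit:
send_rows:
  moves:
    - {"dx": 0,"dy": 0,"dz": 0,"ax": 0,"ay": 0,"az": 0,"claw": 0.5}
    - {"dx": 0,"dy": 0,"dz": 0,"ax": 0,"ay": 0,"az": 0,"claw": 0.6}
    - {"dx": 0,"dy": 0,"dz": -1,"ax": 0,"ay": 0,"az": 0,"claw": 0.6}
    - {"dx": 0,"dy": 0,"dz": -4,"ax": 0,"ay": 0,"az": 0,"claw": 0.6}
    - {"dx": 0,"dy": 0,"dz": -5,"ax": 0,"ay": 0,"az": 0,"claw": 0.6}

```text
time: 7.9
position: [541.3, -446.9, 173.5]
ee_rot: [[0.588, 0.809, -0.002], [0.809, -0.588, 0.002], [0.0, -0.003, -1.0]]
force: [0.4, 0.1, 0.2]
opening: 51.5
grip_force: 0.0
```

Emit:
send_rows:
  moves:
    - {"dx": 0,"dy": 0,"dz": -3,"ax": 0,"ay": 0,"az": -9,"claw": 0.6}
    - {"dx": 0,"dy": 0,"dz": -3,"ax": 0,"ay": 0,"az": -9,"claw": 0.6}
    - {"dx": 0,"dy": 0,"dz": 0,"ax": 0,"ay": 0,"az": -9,"claw": 0.6}
    - {"dx": 0,"dy": 0,"dz": 0,"ax": 0,"ay": 0,"az": -9,"claw": 0.6}
    - {"dx": 3,"dy": -0.8,"dz": 0,"ax": 0,"ay": 0,"az": 0,"claw": 0.6}

```text
time: 8.52
position: [534.3, -419.2, 233.9]
ee_rot: [[0.001, 1.0, 0.002], [1.0, -0.001, -0.002], [-0.002, 0.002, -1.0]]
force: [-0.3, 0.9, 0.2]
opening: 51.2
grip_force: 0.0
```

```bash
cat > snap.py <<'E'
import sys; from h import *
s=r.state(); C=cam("wrist"); im=r.grab_frame("wrist")
np.savez(sys.argv[1]+".npz",im=im,K=C[0],r=C[1],t=C[2]); cv2.imwrite("pics/"+sys.argv[1]+".png",im[:,:,::-1])
print(s["position"],s["qvel"].round(2))
E
python3 snap.py wA
```

```text
[ 534.29368003 -419.20096625  233.87435473] [ 0.21 -0.31  0.54  0.02 -0.19  0.24]
```

Emit:
send_rows:
  moves:
    - {"dx": 5,"dy": -0.8,"dz": 0,"ax": 0,"ay": 0,"az": 0,"claw": 0.6}
    - {"dx": 5,"dy": -0.8,"dz": 0,"ax": 0,"ay": 0,"az": 0,"claw": 0.6}
    - {"dx": 5,"dy": -0.8,"dz": 0,"ax": 0,"ay": 0,"az": 0,"claw": 0.6}
    - {"dx": 2,"dy": -0.3,"dz": 0,"ax": 0,"ay": 0,"az": 0,"claw": 0.6}
    - {"dx": 0,"dy": 0,"dz": 0,"ax": 0,"ay": 0,"az": 0,"claw": 0.6}

```text
time: 9.2
position: [507.1, -246.8, 234.2]
ee_rot: [[-0.002, 1.0, 0.001], [1.0, 0.002, -0.001], [-0.001, 0.001, -1.0]]
force: [1.3, 0.3, 0.4]
opening: 51.0
grip_force: 0.0
```

```bash
python3 snap.py wB
```

```text
[ 507.07320072 -246.80277446  234.18331717] [-0.03  0.03 -0.04 -0.02 -0.01 -0.01]
```

Emit:
send_rows:
  moves:
    - {"dx": 3,"dy": -0.4,"dz": 0,"ax": 0,"ay": 0,"az": 0,"claw": 0.6}
    - {"dx": 5,"dy": -0.8,"dz": 0,"ax": 0,"ay": 0,"az": 0,"claw": 0.6}
    - {"dx": 5,"dy": -0.8,"dz": 0,"ax": 0,"ay": 0,"az": 0,"claw": 0.6}
    - {"dx": 5,"dy": -0.8,"dz": 0,"ax": 0,"ay": 0,"az": 0,"claw": 0.6}
    - {"dx": 5,"dy": -0.8,"dz": 0,"ax": 0,"ay": 0,"az": 0,"claw": 0.6}

```text
time: 9.88
position: [472.4, -17.8, 233.6]
ee_rot: [[0.002, 1.0, 0.002], [1.0, -0.002, -0.001], [-0.001, 0.002, -1.0]]
force: [1.7, -0.0, -0.1]
opening: 51.4
grip_force: 0.0
```

Emit:
send_rows:
  moves:
    - {"dx": 5,"dy": -0.8,"dz": 0,"ax": 0,"ay": 0,"az": 0,"claw": 0.6}
    - {"dx": 2,"dy": -0.3,"dz": 0,"ax": 0,"ay": 0,"az": 0,"claw": 0.6}
    - {"dx": 0,"dy": 0,"dz": 0,"ax": 0,"ay": 0,"az": 0,"claw": 0.6}

```text
time: 10.25
position: [461.3, 52.5, 233.5]
ee_rot: [[-0.001, 1.0, 0.001], [1.0, 0.001, -0.001], [-0.001, 0.001, -1.0]]
force: [0.2, -1.4, -0.7]
opening: 51.2
grip_force: 0.0
```

```bash
python3 snap.py wC
python3 - <<'E'
import cv2,numpy as np
f=lambda n:cv2.resize(cv2.imread(f"pics/{n}.png"),(400,300),interpolation=cv2.INTER_AREA)
cv2.imwrite("pics/mABC.png",np.vstack([np.hstack([f("wA"),f("wB")]),np.hstack([f("wC"),f("wC")*0])]))
E
```

```text
[461.29877622  52.53758382 233.54909193] [-0.03  0.    0.   -0.02 -0.   -0.01]
```

View pics/mABC.png

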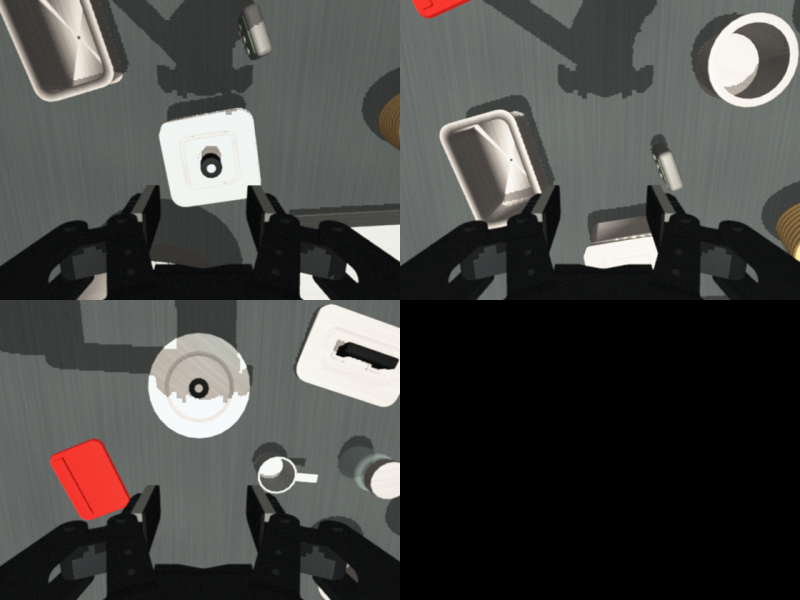

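Here wA shows the square lid flat and aligned. wB shows the small tub rim centred at about (494,84) full px. wC shows the large lid plate at (278.6,119.7), with its knob at (278.6,123).

Run:
```python
from h import *
def L(n): d=np.load(n+".npz"); return d["K"],d["r"],d["t"]
B,C,A=L("wB"),L("wC"),L("wA")
print("tub_small",back(B,(494.2,84),65)); print("lid_large",back(C,(278.6,119.7),13),"knob",back(C,(278.6,123),43))
e=back(B,np.array([(441-400,135),(475-400,220),(518-400,112),(541-400,180)])*1.4,65); d=np.array([e[1]-e[0],e[3]-e[2]])
print("tub_obl edges",e.round(1),np.degrees(np.arctan2(d[:,1],d[:,0])))
# small tub contour
im=np.load("wB.npz")["im"].mean(2); 
for n,p,z in (("wB",(494,84),65),("wC",(279,120),13)):
    g=np.load(n+".npz")["im"].mean(2)
    for th in (110,140):
        cs,_=cv2.findContours((g>th).astype(np.uint8),cv2.RETR_EXTERNAL,cv2.CHAIN_APPROX_NONE)
        for c in cs:
            q=cv2.minEnclosingCircle(back(L(n),c[:,0],z).astype(np.float32))
            if 45<q[1]<80: print(n,np.round(q[0],1),round(q[1],1))
```

```text
tub_small [[ 679.75268269 -152.19462721]]
lid_large [[455.71317329 118.47223574]] knob [[456.1286499  115.57580273]]
tub_obl edges [[ 306.1 -240.8]
 [ 333.2 -358.1]
 [ 403.9 -212.2]
 [ 426.5 -300. ]] [-76.99752474 -75.60244204]
wB [ 553.9 -247.3] 61.6
wB [ 531.8 -412.1] 53.4
wB [ 369.5 -279.7] 60.3
wB [ 679.9 -154.1] 52.0
wC [589.4 -14.1] 46.2
wC [288.9 -23.5] 65.8
wC [455.4 115.1] 71.4
wC [589.3 -12.5] 45.7
wC [455.4 115. ] 70.7
```

Emit:
send_rows:
  moves:
    - {"dx": 3.2,"dy": -0.3,"dz": 1.5,"ax": 0,"ay": 0,"az": 0,"claw": 0.6}
    - {"dx": 3.05,"dy": -0.3,"dz": 2.5,"ax": 0,"ay": 0,"az": 0,"claw": 0.6}
    - {"dx": 0,"dy": 0,"dz": 4.5,"ax": 0,"ay": 0,"az": 0,"claw": 0.6}
    - {"dx": 0,"dy": 0,"dz": 4.5,"ax": 0,"ay": 0,"az": 0,"claw": 0.6}
    - {"dx": 0,"dy": 0,"dz": 4,"ax": 0,"ay": 0,"az": 0,"claw": 0.6}

```text
time: 10.92
position: [455.4, 113.4, 61.9]
ee_rot: [[0.002, 1.0, 0.001], [1.0, -0.002, -0.001], [-0.001, 0.001, -1.0]]
force: [0.6, -0.4, -0.3]
opening: 51.1
grip_force: 0.0
```

Emit:
send_rows:
  moves:
    - {"dx": 0,"dy": 0,"dz": 2,"ax": 0,"ay": 0,"az": 0,"claw": 0.6}
    - {"dx": 0,"dy": 0,"dz": 0,"ax": 0,"ay": 0,"az": 0,"claw": 0.6}

```text
time: 11.18
position: [453.9, 113.3, 41.8]
ee_rot: [[0.002, 1.0, -0.003], [1.0, -0.002, -0.001], [-0.001, -0.003, -1.0]]
force: [-0.9, 0.2, 0.5]
opening: 50.8
grip_force: 0.0
```

Emit:
send_rows:
  moves:
    - {"dx": 0.17,"dy": 0.1,"dz": 1.2,"ax": 0,"ay": 0,"az": 0,"claw": 0.6}
    - {"dx": 0,"dy": 0,"dz": 1.1,"ax": 0,"ay": 0,"az": 0,"claw": 0.6}
    - {"dx": 0,"dy": 0,"dz": 0,"ax": 0,"ay": 0,"az": 0,"claw": 0.1}
    - {"dx": 0,"dy": 0,"dz": 0,"ax": 0,"ay": 0,"az": 0,"claw": 0}
    - {"dx": 0,"dy": 0,"dz": 0,"ax": 0,"ay": 0,"az": 0,"claw": 0}

```text
time: 11.8
position: [454.9, 116.8, 20.6]
ee_rot: [[-0.0, 1.0, 0.0], [1.0, 0.0, 0.0], [0.0, 0.0, -1.0]]
force: [0.7, -0.3, -1.9]
opening: 24.0
grip_force: 49.1
```

Emit:
send_rows:
  moves:
    - {"dx": 0,"dy": 0,"dz": 0,"ax": 0,"ay": 0,"az": 0,"claw": 0}
    - {"dx": 0,"dy": 0,"dz": 0,"ax": 0,"ay": 0,"az": 0,"claw": 0}

```text
time: 12.05
position: [455.0, 116.8, 20.5]
ee_rot: [[0.0, 1.0, 0.0], [1.0, -0.0, 0.0], [0.0, 0.0, -1.0]]
force: [0.1, 0.6, 0.7]
opening: 24.4
grip_force: 49.3
```

Emit:
send_rows:
  moves:
    - {"dx": 0,"dy": 0,"dz": -1.5,"ax": 0,"ay": 0,"az": 0,"claw": 0}
    - {"dx": 0,"dy": 0,"dz": -4,"ax": 0,"ay": 0,"az": 0,"claw": 0}
    - {"dx": 0,"dy": 0,"dz": -5,"ax": 0,"ay": 0,"az": 0,"claw": 0}
    - {"dx": 0.5,"dy": 0.4,"dz": -4,"ax": 0,"ay": 0,"az": 0,"claw": 0}
    - {"dx": 3,"dy": 1,"dz": 0,"ax": 0,"ay": 0,"az": 0,"claw": 0}

```text
time: 12.68
position: [471.1, 151.5, 169.0]
ee_rot: [[0.002, 1.0, 0.007], [1.0, -0.002, 0.001], [0.001, 0.007, -1.0]]
force: [0.8, -0.0, -1.5]
opening: 24.3
grip_force: 49.5
```

Emit:
send_rows:
  moves:
    - {"dx": 4,"dy": 1.4,"dz": 0,"ax": 0,"ay": 0,"az": 0,"claw": 0}
    - {"dx": 5,"dy": 1.7,"dz": 0,"ax": 0,"ay": 0,"az": 0,"claw": 0}
    - {"dx": 2.5,"dy": 1,"dz": 0,"ax": 0,"ay": 0,"az": 0,"claw": 0}
    - {"dx": 0,"dy": 0,"dz": 0,"ax": 0,"ay": 0,"az": 0,"claw": 0}

```text
time: 13.18
position: [510.4, 268.5, 164.9]
ee_rot: [[-0.002, 1.0, 0.0], [1.0, 0.002, 0.0], [0.0, 0.0, -1.0]]
force: [0.4, -0.1, -2.3]
opening: 24.3
grip_force: 49.5
```

```bash
python3 snap.py wD
python3 - <<'E'
from h import *
d=np.load("wD.npz"); C=d["K"],d["r"],d["t"]; g=d["im"].mean(2)
for th in (110,140,170):
    cs,_=cv2.findContours((g>th).astype(np.uint8),cv2.RETR_EXTERNAL,cv2.CHAIN_APPROX_NONE)
    for c in cs:
        q=cv2.minEnclosingCircle(back(C,c[:,0],65).astype(np.float32))
        if 45<q[1]<90: print(np.round(q[0],1),round(q[1],1))
E
```

```text
[510.42171949 268.49794216 164.87109348] [-0.03 -0.02  0.05 -0.02  0.02 -0.01]
[542.8 404. ] 63.3
[542.5 404.3] 63.0
[626.  198.8] 82.3
[400.8 301.3] 58.0
[551.2 309.8] 76.2
[544.8 403.7] 60.6
```

View pics/wD.png

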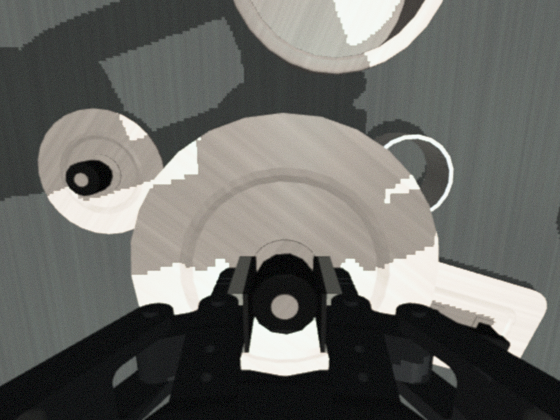

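Run:
```python
from h import *
from scipy.optimize import least_squares as ls
d=np.load("wD.npz"); C=d["K"],d["r"],d["t"]
def fit(P,R,z,g):
    W=back(C,P,z); s=ls(lambda c:np.hypot(*(W-c).T)-R,g); return s.x.round(1),s.fun.round(1)
print(fit([(234,0),(250,30),(275,52),(338,73),(400,55),(430,25),(443,0)],70,65,(541,432)))
c,f=fit([(131,235),(439,235),(285,113),(180,160),(390,160)],70,157.4,(510,268)); print(c,f,c-r.state()["position"][:2])
```

```text
(array([543.1, 432.9]), array([-0.3,  0.5, -0.6, -0.3,  1. ,  0.3, -1.1]))
[510.6 265.3] [ 0.8  0.8  1.7 -1.4 -1.4] [ 1.2025609  -1.68764077]
```

Emit:
send_rows:
  moves:
    - {"dx": 3,"dy": 0.6,"dz": 0,"ax": 0,"ay": 0,"az": 0,"claw": 0}
    - {"dx": 4.5,"dy": 0.8,"dz": 0,"ax": 0,"ay": 0,"az": 0,"claw": 0}
    - {"dx": 4.5,"dy": 0.8,"dz": 0,"ax": 0,"ay": 0,"az": 0,"claw": 0}
    - {"dx": 3.5,"dy": 0.7,"dz": 0,"ax": 0,"ay": 0,"az": 0,"claw": 0}
    - {"dx": 1.07,"dy": 0.23,"dz": 2,"ax": 0,"ay": 0,"az": 0,"claw": 0}

```text
time: 13.85
position: [542.5, 433.7, 146.3]
ee_rot: [[-0.001, 1.0, 0.003], [1.0, 0.001, 0.002], [0.002, 0.003, -1.0]]
force: [-0.5, -0.6, -1.4]
opening: 24.2
grip_force: 49.5
```

Emit:
send_rows:
  moves:
    - {"dx": 0,"dy": 0,"dz": 3,"ax": 0,"ay": 0,"az": 0,"claw": 0}
    - {"dx": 0,"dy": 0,"dz": 2.3,"ax": 0,"ay": 0,"az": 0,"claw": 0}
    - {"dx": 0,"dy": 0,"dz": 0,"ax": 0,"ay": 0,"az": 0,"claw": 0}

```text
time: 14.22
position: [538.5, 428.7, 88.6]
ee_rot: [[0.001, 1.0, -0.007], [1.0, -0.001, -0.006], [-0.006, -0.007, -1.0]]
force: [0.1, -0.9, -1.5]
opening: 24.1
grip_force: 49.5
```

Emit:
send_rows:
  moves:
    - {"dx": 0,"dy": 0,"dz": 0,"ax": 0,"ay": 0,"az": 0,"claw": 0}

```text
time: 14.35
position: [541.3, 431.2, 92.4]
ee_rot: [[0.001, 1.0, -0.0], [1.0, -0.001, -0.001], [-0.001, -0.0, -1.0]]
force: [-0.2, -0.0, -1.1]
opening: 24.0
grip_force: 49.5
```

Still settling, so I'll give it a small correction and come down slowly.

Emit:
send_rows:
  moves:
    - {"dx": 0.2,"dy": 0.05,"dz": 0.4,"ax": 0,"ay": 0,"az": 0,"claw": 0}
    - {"dx": 0,"dy": 0,"dz": 0.4,"ax": 0,"ay": 0,"az": 0,"claw": 0}
    - {"dx": 0,"dy": 0,"dz": 0,"ax": 0,"ay": 0,"az": 0,"claw": 0}

```text
time: 14.72
position: [541.5, 434.3, 84.3]
ee_rot: [[-0.0, 1.0, -0.0], [1.0, 0.0, -0.0], [-0.0, -0.0, -1.0]]
force: [0.2, -0.4, -2.1]
opening: 24.2
grip_force: 49.5
```

Emit:
send_rows:
  moves:
    - {"dx": 0,"dy": 0,"dz": 0.4,"ax": 0,"ay": 0,"az": 0,"claw": 0}
    - {"dx": 0,"dy": 0,"dz": 0.35,"ax": 0,"ay": 0,"az": 0,"claw": 0}
    - {"dx": 0,"dy": 0,"dz": 0,"ax": 0,"ay": 0,"az": 0,"claw": 0}

```text
time: 15.1
position: [541.4, 434.2, 76.2]
ee_rot: [[0.0, 1.0, -0.001], [1.0, -0.0, -0.001], [-0.001, -0.001, -1.0]]
force: [0.7, 0.3, -1.0]
opening: 24.2
grip_force: 49.5
```

Emit:
send_rows:
  moves:
    - {"dx": 0,"dy": 0,"dz": 0.15,"ax": 0,"ay": 0,"az": 0,"claw": 0}
    - {"dx": 0,"dy": 0,"dz": 0,"ax": 0,"ay": 0,"az": 0,"claw": 0}

```text
time: 15.35
position: [541.8, 434.5, 75.6]
ee_rot: [[0.0, 1.0, 0.0], [1.0, -0.0, 0.0], [0.0, 0.0, -1.0]]
force: [-0.7, 0.1, -1.1]
opening: 24.0
grip_force: 49.6
```

Emit:
send_rows:
  moves:
    - {"dx": 0,"dy": 0,"dz": 0.1,"ax": 0,"ay": 0,"az": 0,"claw": 0}
    - {"dx": 0,"dy": 0,"dz": 0,"ax": 0,"ay": 0,"az": 0,"claw": 0}

```text
time: 15.6
position: [541.9, 434.5, 75.5]
ee_rot: [[0.0, 1.0, 0.001], [1.0, -0.0, 0.001], [0.001, 0.001, -1.0]]
force: [-1.4, -1.3, 4.5]
opening: 24.3
grip_force: 50.2
```

Emit:
send_rows:
  moves:
    - {"dx": 0,"dy": 0,"dz": 0,"ax": 0,"ay": 0,"az": 0,"claw": 0.5}
    - {"dx": 0,"dy": 0,"dz": 0,"ax": 0,"ay": 0,"az": 0,"claw": 0.6}
    - {"dx": 0,"dy": 0,"dz": -1,"ax": 0,"ay": 0,"az": 0,"claw": 0.6}
    - {"dx": 0,"dy": 0,"dz": -4,"ax": 0,"ay": 0,"az": 0,"claw": 0.6}
    - {"dx": 0,"dy": 0,"dz": -5,"ax": 0,"ay": 0,"az": 0,"claw": 0.6}

```text
time: 16.23
position: [541.1, 433.9, 174.4]
ee_rot: [[0.0, 1.0, -0.002], [1.0, -0.0, -0.002], [-0.002, -0.002, -1.0]]
force: [0.3, -0.1, -0.4]
opening: 51.2
grip_force: 0.0
```

Emit:
send_rows:
  moves:
    - {"dx": -1,"dy": -1,"dz": -4,"ax": 0,"ay": 0,"az": 0,"claw": 0.6}
    - {"dx": -3.5,"dy": -3,"dz": -1.5,"ax": 0,"ay": 0,"az": 0,"claw": 0.6}
    - {"dx": -3.5,"dy": -3,"dz": 0,"ax": 0,"ay": 0,"az": 0,"claw": 0.6}
    - {"dx": -3,"dy": -2.5,"dz": 0,"ax": 0,"ay": 0,"az": 0,"claw": 0.6}
    - {"dx": 0,"dy": 0,"dz": 0,"ax": 0,"ay": 0,"az": 0,"claw": 0.6}

```text
time: 16.85
position: [444.4, 322.3, 230.2]
ee_rot: [[0.001, 1.0, -0.001], [1.0, -0.001, -0.001], [-0.001, -0.001, -1.0]]
force: [-0.1, 0.5, 0.0]
opening: 51.3
grip_force: 0.0
```

```bash
python3 snap.py wE
```

```text
[444.40999716 322.30318958 230.22571511] [ 0.01  0.04 -0.07  0.01 -0.03  0.01]
```

Emit:
send_rows:
  moves:
    - {"dx": -2.5,"dy": -2.5,"dz": 0,"ax": 0,"ay": 0,"az": 0,"claw": 0.6}
    - {"dx": -3.5,"dy": -3,"dz": 0,"ax": 0,"ay": 0,"az": 0,"claw": 0.6}
    - {"dx": -3,"dy": -3,"dz": 0,"ax": 0,"ay": 0,"az": 0,"claw": 0.6}
    - {"dx": -0.5,"dy": -0.5,"dz": 0,"ax": 0,"ay": 0,"az": 0,"claw": 0.6}
    - {"dx": 0,"dy": 0,"dz": 0,"ax": 0,"ay": 0,"az": 0,"claw": 0.6}

```text
time: 17.52
position: [358.1, 230.3, 230.0]
ee_rot: [[0.0, 1.0, 0.002], [1.0, -0.0, 0.001], [0.001, 0.002, -1.0]]
force: [0.2, 0.9, 0.2]
opening: 51.2
grip_force: 0.0
```

```bash
python3 snap.py wF
python3 - <<'E'
from h import *
f=lambda n:cv2.resize(cv2.imread(f"pics/{n}.png"),(400,300),interpolation=cv2.INTER_AREA)
cv2.imwrite("pics/mEF.png",np.hstack([f("wE"),f("wF")]))
for n,z in (("wE",68),("wF",13)):
    d=np.load(n+".npz"); C=d["K"],d["r"],d["t"]; g=d["im"].mean(2)
    for th in (110,140):
        cs,_=cv2.findContours((g>th).astype(np.uint8),cv2.RETR_EXTERNAL,cv2.CHAIN_APPROX_NONE)
        for c in cs:
            q=cv2.minEnclosingCircle(back(C,c[:,0],z).astype(np.float32))
            if 45<q[1]<90: print(n,np.round(q[0],1),round(q[1],1))
E
```

```text
[358.12517646 230.30825251 230.02517507] [ 0.    0.02 -0.02 -0.   -0.01  0.  ]
wE [639.9 205.1] 66.3
wE [371.8 305.9] 45.1
wE [541.8 433. ] 70.6
wE [640.2 206.3] 65.8
wE [541.6 433.1] 70.4
wF [637.9 160.8] 61.9
wF [358.5 290.9] 53.0
wF [562.5 391.8] 47.7
```

View pics/mEF.png

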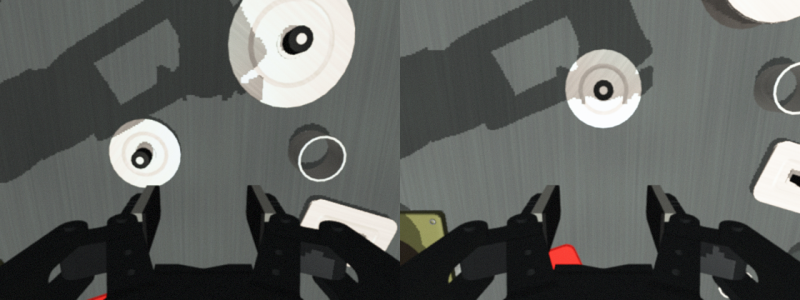

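Large lid is seated: its circle fits radius 70.5 at z=68, centred over the tub. The small lid is at (358.3,290.9). Grasping it.

Emit:
send_rows:
  moves:
    - {"dx": 3,"dy": 0,"dz": 1.5,"ax": 0,"ay": 0,"az": 0,"claw": 0.6}
    - {"dx": 3.06,"dy": 0,"dz": 2.5,"ax": 0,"ay": 0,"az": 0,"claw": 0.6}
    - {"dx": 0,"dy": 0,"dz": 4,"ax": 0,"ay": 0,"az": 0,"claw": 0.6}
    - {"dx": 0,"dy": 0,"dz": 4,"ax": 0,"ay": 0,"az": 0,"claw": 0.6}
    - {"dx": 0,"dy": 0,"dz": 4,"ax": 0,"ay": 0,"az": 0,"claw": 0.6}

```text
time: 18.2
position: [358.7, 292.1, 67.9]
ee_rot: [[-0.001, 1.0, 0.002], [1.0, 0.001, 0.002], [0.002, 0.002, -1.0]]
force: [0.1, 1.2, -1.3]
opening: 51.1
grip_force: 0.0
```

Emit:
send_rows:
  moves:
    - {"dx": 0,"dy": 0,"dz": 2,"ax": 0,"ay": 0,"az": 0,"claw": 0.6}
    - {"dx": 0,"dy": 0,"dz": 0,"ax": 0,"ay": 0,"az": 0,"claw": 0.6}
    - {"dx": 0,"dy": 0,"dz": 0,"ax": 0,"ay": 0,"az": 0,"claw": 0.6}

```text
time: 18.58
position: [358.1, 291.2, 49.6]
ee_rot: [[-0.0, 1.0, 0.001], [1.0, 0.0, 0.001], [0.001, 0.001, -1.0]]
force: [-0.3, 0.2, 0.5]
opening: 51.3
grip_force: 0.0
```

Emit:
send_rows:
  moves:
    - {"dx": 0,"dy": 0,"dz": 1.6,"ax": 0,"ay": 0,"az": 0,"claw": 0.6}
    - {"dx": 0,"dy": 0,"dz": 1.45,"ax": 0,"ay": 0,"az": 0,"claw": 0.6}
    - {"dx": 0,"dy": 0,"dz": 0,"ax": 0,"ay": 0,"az": 0,"claw": 0.4}
    - {"dx": 0,"dy": 0,"dz": 0,"ax": 0,"ay": 0,"az": 0,"claw": 0}
    - {"dx": 0,"dy": 0,"dz": 0,"ax": 0,"ay": 0,"az": 0,"claw": 0}

```text
time: 19.2
position: [357.7, 290.7, 19.9]
ee_rot: [[0.0, 1.0, 0.002], [1.0, -0.0, 0.002], [0.002, 0.002, -1.0]]
force: [-0.1, -0.5, 5.7]
opening: 24.7
grip_force: 49.6
```

Emit:
send_rows:
  moves:
    - {"dx": 0,"dy": 0,"dz": 0,"ax": 0,"ay": 0,"az": 0,"claw": 0}
    - {"dx": 0,"dy": 0,"dz": 0,"ax": 0,"ay": 0,"az": 0,"claw": 0}
    - {"dx": 0,"dy": 0,"dz": 0,"ax": 0,"ay": 0,"az": 0,"claw": 0}

```text
time: 19.58
position: [357.7, 290.7, 19.9]
ee_rot: [[0.0, 1.0, 0.002], [1.0, -0.0, 0.002], [0.002, 0.002, -1.0]]
force: [-0.2, -0.1, 5.7]
opening: 24.1
grip_force: 49.8
```

Emit:
send_rows:
  moves:
    - {"dx": 0,"dy": 0,"dz": -1.5,"ax": 0,"ay": 0,"az": 0,"claw": 0}
    - {"dx": 0,"dy": 0,"dz": -4,"ax": 0,"ay": 0,"az": 0,"claw": 0}
    - {"dx": 0,"dy": 0,"dz": -5,"ax": 0,"ay": 0,"az": 0,"claw": 0}
    - {"dx": -1,"dy": 0.7,"dz": -4,"ax": 0,"ay": 0,"az": 0,"claw": 0}
    - {"dx": -3,"dy": 2.2,"dz": 0,"ax": 0,"ay": 0,"az": 0,"claw": 0}

```text
time: 20.2
position: [387.7, 251.7, 167.5]
ee_rot: [[-0.003, 1.0, 0.007], [1.0, 0.003, 0.004], [0.004, 0.007, -1.0]]
force: [0.5, 0.9, -1.8]
opening: 23.8
grip_force: 49.5
```

Emit:
send_rows:
  moves:
    - {"dx": -4,"dy": 2.9,"dz": 0,"ax": 0,"ay": 0,"az": 0,"claw": 0}
    - {"dx": -4,"dy": 2.9,"dz": 0,"ax": 0,"ay": 0,"az": 0,"claw": 0}
    - {"dx": -4,"dy": 2.9,"dz": 0,"ax": 0,"ay": 0,"az": 0,"claw": 0}
    - {"dx": -4,"dy": 2.9,"dz": 0,"ax": 0,"ay": 0,"az": 0,"claw": 0}
    - {"dx": -4,"dy": 2.9,"dz": 0,"ax": 0,"ay": 0,"az": 0,"claw": 0}

```text
time: 20.82
position: [531.0, 48.6, 163.8]
ee_rot: [[0.0, 1.0, -0.0], [1.0, -0.0, 0.0], [0.0, -0.0, -1.0]]
force: [0.6, -0.4, -2.0]
opening: 23.9
grip_force: 49.5
```

Emit:
send_rows:
  moves:
    - {"dx": -4,"dy": 2.9,"dz": 0,"ax": 0,"ay": 0,"az": 0,"claw": 0}
    - {"dx": -4,"dy": 2.9,"dz": 0,"ax": 0,"ay": 0,"az": 0,"claw": 0}
    - {"dx": -4,"dy": 2.9,"dz": 0,"ax": 0,"ay": 0,"az": 0,"claw": 0}
    - {"dx": -4,"dy": 2.9,"dz": 0,"ax": 0,"ay": 0,"az": 0,"claw": 0}
    - {"dx": -4,"dy": 2.9,"dz": 0,"ax": 0,"ay": 0,"az": 0,"claw": 0}

```text
time: 21.45
position: [676.0, -151.2, 163.5]
ee_rot: [[0.0, 1.0, -0.001], [1.0, -0.0, 0.0], [0.0, -0.001, -1.0]]
force: [0.1, 0.1, -2.2]
opening: 24.2
grip_force: 49.5
```

Emit:
send_rows:
  moves:
    - {"dx": 0,"dy": 0,"dz": 0,"ax": 0,"ay": 0,"az": 0,"claw": 0}
    - {"dx": 0,"dy": 0,"dz": 0,"ax": 0,"ay": 0,"az": 0,"claw": 0}

```text
time: 21.7
position: [674.7, -149.7, 163.0]
ee_rot: [[0.001, 1.0, -0.002], [1.0, -0.001, 0.001], [0.001, -0.002, -1.0]]
force: [0.3, 0.2, -0.7]
opening: 24.0
grip_force: 49.6
```

```bash
python3 snap.py wG
python3 - <<'E'
from h import *
d=np.load("wG.npz"); C=d["K"],d["r"],d["t"]; s=r.state(); zp=s["position"][2]-19.9+13
g=d["im"].mean(2); th=np.radians(np.arange(20,161,5)); c0=s["position"][:2]
# predicted lid edge vs brightness edge along rays from lid centre (tool x = +y)
pts=[]
for a in th:
    rr=np.arange(40,66,.25); P=np.c_[c0[0]+rr*np.cos(a),c0[1]+rr*np.sin(a),np.full(len(rr),zp)]
    uv=proj(C,P).astype(np.float32); v=cv2.remap(g.astype(np.float32),uv[:,0],uv[:,1],1)[:,0] if v0 is None else None
E
true
```

```text
[ 674.68506768 -149.72852152  163.03515633] [ 0.02 -0.02  0.02  0.   -0.    0.  ]Traceback (most recent call last):
  File "<stdin>", line 8, in <module>
NameError: name 'v0' is not defined. Did you mean: 'c0'?
```

View pics/wG.png

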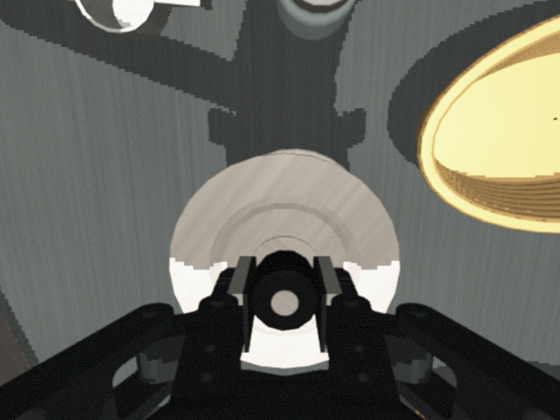

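Run:
```python
from h import *
from scipy.optimize import least_squares as ls
C=cam("wrist"); p=r.state()["position"]
W=back(C,[(169,253),(400,253),(285,152),(200,182),(370,182)],p[2]-6.9)
s=ls(lambda c:np.hypot(*(W-c).T)-52,p[:2]); print(s.x-p[:2],s.fun.round(1))
```

```text
[1.25983513e-03 1.84004742e+00] [-0.  -0.2 -1.   0.6  0.8]
```

Emit:
send_rows:
  moves:
    - {"dx": -0.5,"dy": 0.48,"dz": 1.5,"ax": 0,"ay": 0,"az": 0,"claw": 0}
    - {"dx": 0,"dy": 0,"dz": 2.5,"ax": 0,"ay": 0,"az": 0,"claw": 0}
    - {"dx": 0,"dy": 0,"dz": 2.5,"ax": 0,"ay": 0,"az": 0,"claw": 0}
    - {"dx": 0,"dy": 0,"dz": 0.8,"ax": 0,"ay": 0,"az": 0,"claw": 0}
    - {"dx": 0,"dy": 0,"dz": 0,"ax": 0,"ay": 0,"az": 0,"claw": 0}

```text
time: 22.38
position: [679.9, -154.4, 89.9]
ee_rot: [[-0.001, 1.0, -0.002], [1.0, 0.001, 0.0], [0.0, -0.002, -1.0]]
force: [0.4, -0.3, -0.9]
opening: 24.3
grip_force: 49.6
```

Emit:
send_rows:
  moves:
    - {"dx": 0,"dy": 0,"dz": 0,"ax": 0,"ay": 0,"az": 0,"claw": 0}

```text
time: 22.5
position: [681.3, -155.0, 91.9]
ee_rot: [[-0.0, 1.0, 0.002], [1.0, 0.0, -0.001], [-0.001, 0.002, -1.0]]
force: [0.9, -0.2, -1.2]
opening: 24.1
grip_force: 49.6
```

Emit:
send_rows:
  moves:
    - {"dx": 0,"dy": -0.12,"dz": 0.6,"ax": 0,"ay": 0,"az": 0,"claw": 0}
    - {"dx": 0,"dy": 0,"dz": 0.4,"ax": 0,"ay": 0,"az": 0,"claw": 0}
    - {"dx": 0,"dy": 0,"dz": 0.4,"ax": 0,"ay": 0,"az": 0,"claw": 0}
    - {"dx": 0,"dy": 0,"dz": 0,"ax": 0,"ay": 0,"az": 0,"claw": 0}

```text
time: 23.0
position: [678.9, -154.9, 76.2]
ee_rot: [[0.0, 1.0, -0.001], [1.0, -0.0, 0.0], [0.0, -0.001, -1.0]]
force: [-0.0, -0.3, -2.4]
opening: 24.3
grip_force: 49.6
```

Emit:
send_rows:
  moves:
    - {"dx": 0,"dy": 0,"dz": 0.2,"ax": 0,"ay": 0,"az": 0,"claw": 0}
    - {"dx": 0,"dy": 0,"dz": 0,"ax": 0,"ay": 0,"az": 0,"claw": 0}

```text
time: 23.25
position: [679.5, -155.1, 75.0]
ee_rot: [[0.0, 1.0, 0.001], [1.0, -0.0, -0.0], [-0.0, 0.001, -1.0]]
force: [-0.4, 0.0, -0.9]
opening: 24.0
grip_force: 49.7
```

Emit:
send_rows:
  moves:
    - {"dx": 0,"dy": 0,"dz": 0.15,"ax": 0,"ay": 0,"az": 0,"claw": 0}
    - {"dx": 0,"dy": 0,"dz": 0,"ax": 0,"ay": 0,"az": 0,"claw": 0}

```text
time: 23.5
position: [679.5, -155.1, 74.9]
ee_rot: [[0.0, 1.0, 0.001], [1.0, -0.0, -0.0], [-0.0, 0.001, -1.0]]
force: [-2.7, 0.7, 6.0]
opening: 24.4
grip_force: 50.4
```

Emit:
send_rows:
  moves:
    - {"dx": 0,"dy": 0,"dz": 0,"ax": 0,"ay": 0,"az": 0,"claw": 0.5}
    - {"dx": 0,"dy": 0,"dz": 0,"ax": 0,"ay": 0,"az": 0,"claw": 0.6}
    - {"dx": 0,"dy": 0,"dz": -1,"ax": 0,"ay": 0,"az": 0,"claw": 0.6}
    - {"dx": 0,"dy": 0,"dz": -4,"ax": 0,"ay": 0,"az": 0,"claw": 0.6}
    - {"dx": 0,"dy": 0,"dz": -5,"ax": 0,"ay": 0,"az": 0,"claw": 0.6}

```text
time: 24.12
position: [678.4, -154.8, 173.3]
ee_rot: [[0.0, 1.0, -0.003], [1.0, -0.0, 0.001], [0.001, -0.003, -1.0]]
force: [0.7, 0.2, 0.0]
opening: 51.3
grip_force: 0.0
```

Emit:
send_rows:
  moves:
    - {"dx": 1,"dy": 0,"dz": -4,"ax": 0,"ay": 0,"az": 0,"claw": 0.6}
    - {"dx": 4,"dy": -0.2,"dz": -2,"ax": 0,"ay": 0,"az": 0,"claw": 0.6}
    - {"dx": 5,"dy": -0.2,"dz": 0,"ax": 0,"ay": 0,"az": 0,"claw": 0.6}
    - {"dx": 5,"dy": -0.2,"dz": 0,"ax": 0,"ay": 0,"az": 0,"claw": 0.6}
    - {"dx": 5,"dy": -0.2,"dz": 0,"ax": 0,"ay": 0,"az": 0,"claw": 0.6}

```text
time: 24.75
position: [671.3, 46.4, 234.2]
ee_rot: [[0.0, 1.0, 0.001], [1.0, -0.0, 0.0], [0.0, 0.001, -1.0]]
force: [0.8, -0.1, 0.1]
opening: 51.3
grip_force: 0.0
```

Emit:
send_rows:
  moves:
    - {"dx": 4,"dy": -0.2,"dz": 0,"ax": 0,"ay": 0,"az": 0,"claw": 0.6}
    - {"dx": 0,"dy": 0,"dz": 0,"ax": 0,"ay": 0,"az": 0,"claw": 0.6}
    - {"dx": 0,"dy": 0,"dz": 0,"ax": 0,"ay": 0,"az": 0,"claw": 0.6}

```text
time: 25.12
position: [669.4, 84.8, 233.7]
ee_rot: [[-0.0, 1.0, 0.0], [1.0, 0.0, -0.001], [-0.001, 0.0, -1.0]]
force: [-0.4, -0.7, 0.4]
opening: 50.9
grip_force: 0.0
```

```bash
python3 snap.py wH
python3 - <<'E'
from h import *
d=np.load("wH.npz"); C=d["K"],d["r"],d["t"]; g=d["im"].mean(2)
def rects(g,C,z):
    for th in (110,140):
        cs,_=cv2.findContours((g>th).astype(np.uint8),cv2.RETR_EXTERNAL,cv2.CHAIN_APPROX_NONE)
        for c in cs:
            q=cv2.minAreaRect(back(C,c[:,0],z).astype(np.float32))
            if 85<min(q[1])<120 and max(q[1])<180: print(th,np.round(q[0],1),np.round(q[1],1),round(q[2],1))
rects(g,C,13)
T=r.grab_frame("top"); print("top68"); rects(T.mean(2),cam("top"),68)
im=cv2.imread("pics/wH.png"); a=cv2.resize(im,(400,300),interpolation=cv2.INTER_AREA)
b=cv2.resize(T[125:275,270:470,::-1],(400,300),interpolation=2); cv2.imwrite("pics/mH.png",np.hstack([a,b]))
E
```

```text
[669.37186656  84.75163468 233.70257768] [-0.02  0.    0.    0.   -0.    0.  ]
110 [669.1 152.8] [104.  153.3] 73.1
140 [669.6 154.5] [ 99.5 151.8] 73.0
top68
110 [ 60.9 -60.6] [103.   99.6] 0.1
110 [ 67.5 503.6] [120.6  93.9] 1.9
110 [ 70.3 404.1] [126.8  93.1] 2.5
110 [291.8 -24.5] [ 89.7 108.8] 21.3
110 [ 364.7 -288.4] [101.6 154.7] 15.2
110 [ 678.5 -154.9] [105.  104.7] 90.0
110 [933.9 164.7] [ 90.4 149.5] 4.3
140 [ 364.3 -288.4] [100.7 154.4] 15.5
140 [ 542.7 -443.7] [121.3 119.8] 9.0
140 [ 678.5 -153.5] [102.1 104.9] 88.7
140 [657.  146.5] [ 93.7 143.3] 73.1
```

View pics/mH.png

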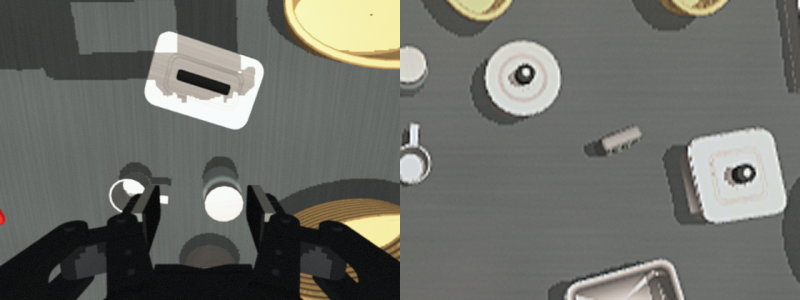

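The left pane shows the oblong lid at (205,80), long axis at 163°. The right pane shows the small and square lids lying flat on their tubs, with the jar and cup untouched.

Emit:
send_rows:
  moves:
    - {"dx": 3,"dy": 0,"dz": 1,"ax": 0,"ay": 0,"az": -8,"claw": 0.6}
    - {"dx": 0,"dy": 0,"dz": 2,"ax": 0,"ay": 0,"az": -10,"claw": 0.6}
    - {"dx": 0,"dy": 0,"dz": 2,"ax": 0,"ay": 0,"az": -10,"claw": 0.6}
    - {"dx": 0,"dy": 0,"dz": 2,"ax": 0,"ay": 0,"az": -10,"claw": 0.6}
    - {"dx": 0,"dy": 0,"dz": 0,"ax": 0,"ay": 0,"az": -10,"claw": 0.6}

```text
time: 25.85
position: [668.1, 113.1, 161.0]
ee_rot: [[-0.746, 0.666, -0.004], [0.666, 0.746, -0.001], [0.003, -0.003, -1.0]]
force: [0.5, -1.2, 0.2]
opening: 51.4
grip_force: 0.0
```

Emit:
send_rows:
  moves:
    - {"dx": 0,"dy": 0,"dz": 0,"ax": 0,"ay": 0,"az": -10,"claw": 0.6}
    - {"dx": 0,"dy": 0,"dz": 0,"ax": 0,"ay": 0,"az": -10,"claw": 0.6}
    - {"dx": 0,"dy": 0,"dz": 0,"ax": 0,"ay": 0,"az": -5,"claw": 0.6}
    - {"dx": 0,"dy": 0,"dz": 0,"ax": 0,"ay": 0,"az": 0,"claw": 0.6}

```text
time: 26.35
position: [669.6, 113.5, 163.3]
ee_rot: [[-0.955, 0.295, -0.0], [0.295, 0.955, -0.0], [-0.0, -0.0, -1.0]]
force: [-0.3, 0.1, -0.6]
opening: 51.0
grip_force: 0.0
```

Run:
```python
from bench import r; import numpy as np
s=r.state(); R=s["ee_rot"]; print(s["position"],np.degrees(np.arctan2(R[1,0],R[0,0])),s["joint_positions"]); print(R.T@(np.array([669.4,154.3,19])-s["position"])/10)
```

```text
[669.58067843 113.4954423  163.3167746 ] 162.8250880353265 [ 1.05834656e-01  5.00902268e-01  1.36259356e+00 -2.03189562e-04
  1.27812341e+00 -1.16514428e+00]
[ 1.22293419  3.89589498 14.43087642]
```

Emit:
send_rows:
  moves:
    - {"dx": 0.6,"dy": 2,"dz": 1.5,"ax": 0,"ay": 0,"az": 0,"claw": 0.6}
    - {"dx": 0.62,"dy": 1.9,"dz": 2,"ax": 0,"ay": 0,"az": 0,"claw": 0.6}
    - {"dx": 0,"dy": 0,"dz": 3.5,"ax": 0,"ay": 0,"az": 0,"claw": 0.6}
    - {"dx": 0,"dy": 0,"dz": 3,"ax": 0,"ay": 0,"az": 0,"claw": 0.6}
    - {"dx": 0,"dy": 0,"dz": 1.5,"ax": 0,"ay": 0,"az": 0,"claw": 0.6}

```text
time: 26.98
position: [666.5, 157.2, 44.6]
ee_rot: [[-0.957, 0.291, -0.005], [0.291, 0.957, -0.001], [0.005, -0.002, -1.0]]
force: [-0.2, -0.3, 1.0]
opening: 51.4
grip_force: 0.0
```

Emit:
send_rows:
  moves:
    - {"dx": 0,"dy": 0,"dz": 0,"ax": 0,"ay": 0,"az": 0,"claw": 0.6}
    - {"dx": 0,"dy": 0,"dz": 0,"ax": 0,"ay": 0,"az": 0,"claw": 0.6}

```text
time: 27.22
position: [669.9, 156.4, 49.1]
ee_rot: [[-0.956, 0.292, 0.002], [0.292, 0.956, 0.0], [-0.001, 0.001, -1.0]]
force: [-0.1, -0.2, -0.3]
opening: 51.5
grip_force: 0.0
```

Emit:
send_rows:
  moves:
    - {"dx": 0.05,"dy": -0.2,"dz": 1.5,"ax": 0,"ay": 0,"az": 0,"claw": 0.6}
    - {"dx": 0,"dy": 0,"dz": 1.5,"ax": 0,"ay": 0,"az": 0,"claw": 0.6}
    - {"dx": 0,"dy": 0,"dz": 0,"ax": 0,"ay": 0,"az": 0,"claw": 0.5}
    - {"dx": 0,"dy": 0,"dz": 0,"ax": 0,"ay": 0,"az": 0,"claw": 0}
    - {"dx": 0,"dy": 0,"dz": 0,"ax": 0,"ay": 0,"az": 0,"claw": 0}

```text
time: 27.85
position: [668.5, 154.1, 18.8]
ee_rot: [[-0.956, 0.293, 0.001], [0.293, 0.956, 0.0], [-0.001, 0.0, -1.0]]
force: [-0.2, -0.4, -1.4]
opening: 13.4
grip_force: 49.7
```

Emit:
send_rows:
  moves:
    - {"dx": 0,"dy": 0,"dz": 0,"ax": 0,"ay": 0,"az": 0,"claw": 0}
    - {"dx": 0,"dy": 0,"dz": 0,"ax": 0,"ay": 0,"az": 0,"claw": 0}
    - {"dx": 0,"dy": 0,"dz": 0,"ax": 0,"ay": 0,"az": 0,"claw": 0}

```text
time: 28.22
position: [668.3, 154.1, 18.7]
ee_rot: [[-0.956, 0.292, 0.001], [0.292, 0.956, 0.0], [-0.001, 0.0, -1.0]]
force: [0.6, 0.4, 0.9]
opening: 13.2
grip_force: 50.1
```

Emit:
send_rows:
  moves:
    - {"dx": 0,"dy": 0,"dz": -1.5,"ax": 0,"ay": 0,"az": 0,"claw": 0}
    - {"dx": 0,"dy": 0,"dz": -4,"ax": 0,"ay": 0,"az": 0,"claw": 0}
    - {"dx": 0,"dy": 0,"dz": -5,"ax": 0,"ay": 0,"az": 0,"claw": 0}
    - {"dx": 0,"dy": 0,"dz": -5,"ax": 0,"ay": 0,"az": 0,"claw": 0}
    - {"dx": 0,"dy": -3,"dz": -2,"ax": 0,"ay": 0,"az": 0,"claw": 0}

```text
time: 28.85
position: [661.5, 127.3, 198.3]
ee_rot: [[-0.957, 0.29, 0.008], [0.29, 0.957, 0.002], [-0.007, 0.004, -1.0]]
force: [0.3, -0.6, -1.9]
opening: 13.3
grip_force: 49.8
```

Emit:
send_rows:
  moves:
    - {"dx": -0.2,"dy": -5,"dz": 0,"ax": 0,"ay": 0,"az": 0,"claw": 0}
    - {"dx": -0.2,"dy": -5,"dz": 0,"ax": 0,"ay": 0,"az": 0,"claw": 0}
    - {"dx": -0.2,"dy": -5,"dz": 0,"ax": 0,"ay": 0,"az": 0,"claw": 0}
    - {"dx": -0.2,"dy": -5,"dz": 0,"ax": 0,"ay": 0,"az": 0,"claw": 0}
    - {"dx": -0.2,"dy": -5,"dz": 0,"ax": 0,"ay": 0,"az": 0,"claw": 0}

```text
time: 29.48
position: [594.8, -117.9, 194.1]
ee_rot: [[-0.956, 0.292, 0.0], [0.292, 0.956, -0.0], [-0.0, 0.0, -1.0]]
force: [0.7, 0.1, -1.3]
opening: 13.1
grip_force: 49.8
```

Emit:
send_rows:
  moves:
    - {"dx": 0,"dy": -5,"dz": 0,"ax": 0,"ay": 0,"az": 0,"claw": 0}
    - {"dx": 0,"dy": -5,"dz": 0,"ax": 0,"ay": 0,"az": 0,"claw": 0}
    - {"dx": 0,"dy": -5,"dz": 0,"ax": 0,"ay": 0,"az": 0,"claw": 0}
    - {"dx": 0,"dy": -5,"dz": 0,"ax": 0,"ay": 0,"az": 0,"claw": 0}
    - {"dx": 0,"dy": -2.5,"dz": 0,"ax": 0,"ay": 0,"az": 0,"claw": 0}

```text
time: 30.1
position: [528.5, -334.2, 194.0]
ee_rot: [[-0.956, 0.295, -0.0], [0.295, 0.956, -0.001], [-0.0, -0.001, -1.0]]
force: [-0.6, 0.2, -1.4]
opening: 12.8
grip_force: 49.8
```

Emit:
send_rows:
  moves:
    - {"dx": 0,"dy": 0,"dz": 0,"ax": 0,"ay": 0,"az": 0,"claw": 0}
    - {"dx": 0,"dy": 0,"dz": 0,"ax": 0,"ay": 0,"az": 0,"claw": 0}

```text
time: 30.35
position: [529.7, -330.9, 193.5]
ee_rot: [[-0.956, 0.293, -0.0], [0.293, 0.956, 0.001], [0.0, 0.001, -1.0]]
force: [-0.7, 0.1, -1.9]
opening: 12.8
grip_force: 49.8
```

```bash
python3 snap.py wI
```

```text
[ 529.6852379  -330.88437408  193.51903322] [ 0.02 -0.    0.01 -0.   -0.   -0.  ]
```

View pics/wI.png

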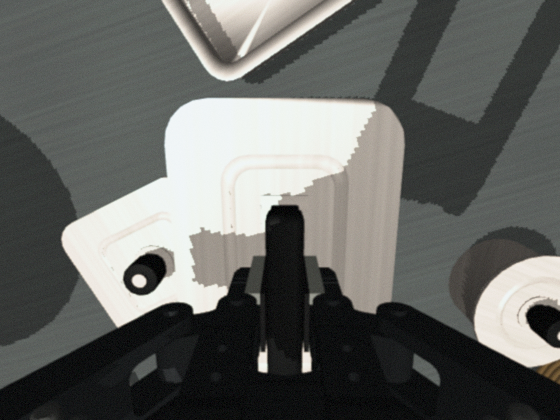

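The held lid spans cols 165–404, with its front edge at row 98. The nearest corner of the oblong tub is at about (228,80). I'll enlarge that corner.

Run:
```python
import cv2
im=cv2.imread("pics/wI.png")[0:90,150:370]
cv2.imwrite("pics/cI.png",cv2.resize(im,None,fx=3.6,fy=3.6,interpolation=cv2.INTER_CUBIC))
```

```text
(no output)
```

View pics/cI.png

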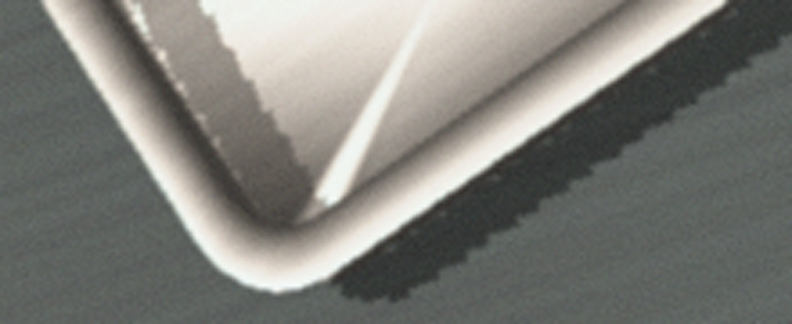

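Run:
```python
from h import *
d=np.load("wI.npz"); C=d["K"],d["r"],d["t"]; s=r.state(); p=s["position"]; R=s["ee_rot"]
P=np.array([(42,0),(190,225),(345,268),(730,0)])/3.6+(150,0)
a,b,c,e=back(C,P,64); u=b-a; v=e-c
ang=[np.degrees(np.arctan2(*w[::-1])) for w in (u,v)]; print("short edge, long edge dir",ang)
k=np.linalg.solve(np.c_[u,-v],c-a); K=a+k[0]*u
for A in (103,105,np.degrees(np.arctan2(v[1],v[0]))):
    t=np.radians(A); x=np.array([np.cos(t),np.sin(t)]); y=np.array([-x[1],x[0]])
    print(A,"centre",K+75*x+49*y)
o=lambda uv:(R.T@np.r_[back(C,uv,p[2]-18.7+13)[0]-p[:2],0])[:2].round(1)
print("lid front",o((284,98)),"left",o((165,190)),"right",o((404,190)))
```

```text
short edge, long edge dir [np.float64(16.00817005007395), np.float64(105.6323238766337)]
103 centre [ 369.94344891 -286.59832142]
105 centre [ 367.81711729 -288.89117086]
105.6323238766337 centre [ 367.16165032 -289.63136663]
lid front [74.1 -0.2] left [ 37.2 -50.4] right [37.2 50.4]
```

Emit:
send_rows:
  moves:
    - {"dx": 0,"dy": 0,"dz": 0,"ax": 0,"ay": 0,"az": 9.5,"claw": 0}
    - {"dx": 0,"dy": 0,"dz": 0,"ax": 0,"ay": 0,"az": 10,"claw": 0}
    - {"dx": 0,"dy": 0,"dz": 0,"ax": 0,"ay": 0,"az": 10,"claw": 0}
    - {"dx": 0,"dy": 0,"dz": 0,"ax": 0,"ay": 0,"az": 10,"claw": 0}
    - {"dx": 0,"dy": 0,"dz": 0,"ax": 0,"ay": 0,"az": 10,"claw": 0}

```text
time: 31.02
position: [530.3, -329.9, 193.5]
ee_rot: [[-0.395, 0.919, -0.0], [0.919, 0.395, 0.001], [0.001, 0.0, -1.0]]
force: [0.4, 0.2, -1.5]
opening: 12.9
grip_force: 49.8
```

Emit:
send_rows:
  moves:
    - {"dx": 0,"dy": 0,"dz": 0,"ax": 0,"ay": 0,"az": 8,"claw": 0}
    - {"dx": 1.5,"dy": -2.5,"dz": 0,"ax": 0,"ay": 0,"az": 0,"claw": 0}
    - {"dx": 2.4,"dy": -4.2,"dz": 0,"ax": 0,"ay": 0,"az": 0,"claw": 0}
    - {"dx": 2.4,"dy": -4.2,"dz": 0,"ax": 0,"ay": 0,"az": 0,"claw": 0}
    - {"dx": 1.6,"dy": -2.8,"dz": 0,"ax": 0,"ay": 0,"az": 0,"claw": 0}

```text
time: 31.65
position: [374.9, -289.7, 193.3]
ee_rot: [[-0.269, 0.963, -0.001], [0.963, 0.269, 0.001], [0.001, -0.001, -1.0]]
force: [0.3, -0.4, -2.0]
opening: 12.8
grip_force: 49.9
```

Emit:
send_rows:
  moves:
    - {"dx": 0.6,"dy": -1,"dz": 0,"ax": 0,"ay": 0,"az": 0,"claw": 0}
    - {"dx": 0,"dy": 0,"dz": 0,"ax": 0,"ay": 0,"az": 0,"claw": 0}
    - {"dx": 0,"dy": 0,"dz": 0,"ax": 0,"ay": 0,"az": 0,"claw": 0}

```text
time: 32.02
position: [367.2, -289.8, 193.7]
ee_rot: [[-0.268, 0.963, 0.002], [0.963, 0.268, -0.001], [-0.002, 0.001, -1.0]]
force: [-0.2, -0.6, -1.8]
opening: 12.7
grip_force: 49.9
```

Run:
```python
from bench import r; import numpy as np
s=r.state(); R=s["ee_rot"]; print(s["position"],np.degrees(np.arctan2(R[1,0],R[0,0]))); print(R.T@(np.array([365.5,-288.1,73.7])-s["position"])/10)
```

```text
[ 367.22703907 -289.77823452  193.71821226] 105.53409505567976
[ 0.22779737 -0.1389951  12.00127047]
```

Emit:
send_rows:
  moves:
    - {"dx": 0.23,"dy": -0.12,"dz": 2,"ax": 0,"ay": 0,"az": 0,"claw": 0}
    - {"dx": 0,"dy": 0,"dz": 3.5,"ax": 0,"ay": 0,"az": 0,"claw": 0}
    - {"dx": 0,"dy": 0,"dz": 3.5,"ax": 0,"ay": 0,"az": 0,"claw": 0}
    - {"dx": 0,"dy": 0,"dz": 1.3,"ax": 0,"ay": 0,"az": 0,"claw": 0}
    - {"dx": 0,"dy": 0,"dz": 0,"ax": 0,"ay": 0,"az": 0,"claw": 0}

```text
time: 32.65
position: [364.1, -287.2, 89.6]
ee_rot: [[-0.267, 0.964, -0.001], [0.964, 0.267, 0.001], [0.001, -0.001, -1.0]]
force: [-0.7, 1.0, -1.5]
opening: 13.2
grip_force: 49.8
```

Emit:
send_rows:
  moves:
    - {"dx": 0,"dy": 0,"dz": 0,"ax": 0,"ay": 0,"az": 0,"claw": 0}

```text
time: 32.78
position: [364.9, -288.1, 91.2]
ee_rot: [[-0.267, 0.964, 0.002], [0.964, 0.267, -0.001], [-0.002, 0.001, -1.0]]
force: [-0.8, -1.4, -2.1]
opening: 13.1
grip_force: 49.8
```

Emit:
send_rows:
  moves:
    - {"dx": 0,"dy": 0.05,"dz": 0.6,"ax": 0,"ay": 0,"az": 0,"claw": 0}
    - {"dx": 0,"dy": 0,"dz": 0.4,"ax": 0,"ay": 0,"az": 0,"claw": 0}
    - {"dx": 0,"dy": 0,"dz": 0.4,"ax": 0,"ay": 0,"az": 0,"claw": 0}
    - {"dx": 0,"dy": 0,"dz": 0,"ax": 0,"ay": 0,"az": 0,"claw": 0}

```text
time: 33.28
position: [363.9, -286.8, 76.0]
ee_rot: [[-0.267, 0.964, -0.001], [0.964, 0.267, 0.001], [0.001, -0.0, -1.0]]
force: [-0.7, 0.8, -2.6]
opening: 13.0
grip_force: 49.9
```

Emit:
send_rows:
  moves:
    - {"dx": 0,"dy": 0,"dz": 0.3,"ax": 0,"ay": 0,"az": 0,"claw": 0}
    - {"dx": 0,"dy": 0,"dz": 0,"ax": 0,"ay": 0,"az": 0,"claw": 0}

```text
time: 33.52
position: [364.4, -287.3, 73.6]
ee_rot: [[-0.267, 0.964, 0.0], [0.964, 0.267, -0.0], [-0.001, 0.0, -1.0]]
force: [-1.0, 0.5, 2.3]
opening: 12.7
grip_force: 50.4
```

Emit:
send_rows:
  moves:
    - {"dx": 0,"dy": 0,"dz": 0.05,"ax": 0,"ay": 0,"az": 0,"claw": 0}
    - {"dx": 0,"dy": 0,"dz": 0,"ax": 0,"ay": 0,"az": 0,"claw": 0.4}
    - {"dx": 0,"dy": 0,"dz": 0,"ax": 0,"ay": 0,"az": 0,"claw": 0.5}
    - {"dx": 0,"dy": 0,"dz": -1,"ax": 0,"ay": 0,"az": 0,"claw": 0.5}
    - {"dx": 0,"dy": 0,"dz": -4,"ax": 0,"ay": 0,"az": 0,"claw": 0.5}

```text
time: 34.15
position: [362.8, -285.8, 122.0]
ee_rot: [[-0.267, 0.964, -0.004], [0.964, 0.267, 0.004], [0.005, -0.003, -1.0]]
force: [0.7, 0.8, -0.3]
opening: 42.3
grip_force: 0.0
```

Emit:
send_rows:
  moves:
    - {"dx": 0,"dy": 0,"dz": -5,"ax": 0,"ay": 0,"az": 0,"claw": 0.5}
    - {"dx": -2,"dy": 0,"dz": -5,"ax": 0,"ay": 0,"az": 0,"claw": 0.5}
    - {"dx": -4,"dy": 0,"dz": -3,"ax": 0,"ay": 0,"az": 0,"claw": 0.5}
    - {"dx": -4,"dy": 0,"dz": 0,"ax": 0,"ay": 0,"az": 0,"claw": 0.5}
    - {"dx": 0,"dy": 0,"dz": 0,"ax": 0,"ay": 0,"az": 0,"claw": 0.5}

```text
time: 34.78
position: [391.8, -386.3, 253.8]
ee_rot: [[-0.265, 0.964, 0.002], [0.964, 0.265, -0.003], [-0.003, 0.001, -1.0]]
force: [-0.0, -0.0, -0.9]
opening: 42.8
grip_force: 0.0
```

```bash
python3 snap.py wJ
python3 - <<'E'
from h import *
S=r.grab_frame("side");T=r.grab_frame("top"); W=r.grab_frame("wrist")
a=cv2.resize(S,(400,300),interpolation=3);b=cv2.resize(T,(400,300),interpolation=3);c=cv2.resize(W,(400,300),interpolation=3);d=cv2.resize(S[80:230,300:500],(400,300),interpolation=2)
cv2.imwrite("pics/fin.png",np.vstack([np.hstack([a,b]),np.hstack([c,d])])[:,:,::-1])
C=cam("wrist");g=W.mean(2)
for n,g,C in (("w",W.mean(2),cam("wrist")),("t",T.mean(2),cam("top"))):
  for th in (110,140):
    for c in cv2.findContours((g>th).astype(np.uint8),0,1)[0]:
        q=cv2.minAreaRect(back(C,c[:,0],68).astype(np.float32))
        if 80<min(q[1])<150 and max(q[1])<165 and q[0][0]>300: print(n,th,np.round(q[0],1),np.round(q[1],1),round(q[2],1))
E
```

```text
[ 391.84589276 -386.30477817  253.79808193] [ 0.02 -0.02  0.08  0.02  0.03  0.01]
w 110 [ 541.9 -426.6] [120.2  87.1] 11.0
w 110 [ 366.1 -299.6] [104.3 150.3] 15.7
w 140 [ 540.8 -427. ] [117.9  86.6] 10.4
w 140 [ 366.4 -294.8] [ 99.8 140.9] 15.5
t 110 [ 364.  -289.3] [102.8 153.4] 15.4
t 110 [542.1 432.6] [140.1 141.8] 0.0
t 110 [ 678.5 -154.9] [105.  104.7] 90.0
t 140 [ 363.7 -289.4] [101.7 152.9] 15.6
t 140 [ 542.7 -443.6] [121.3 119.8] 8.8
t 140 [540.8 432.5] [138.5 136.3] 2.4
t 140 [ 678.5 -153.5] [102.1 104.9] 88.7
```

View pics/fin.png

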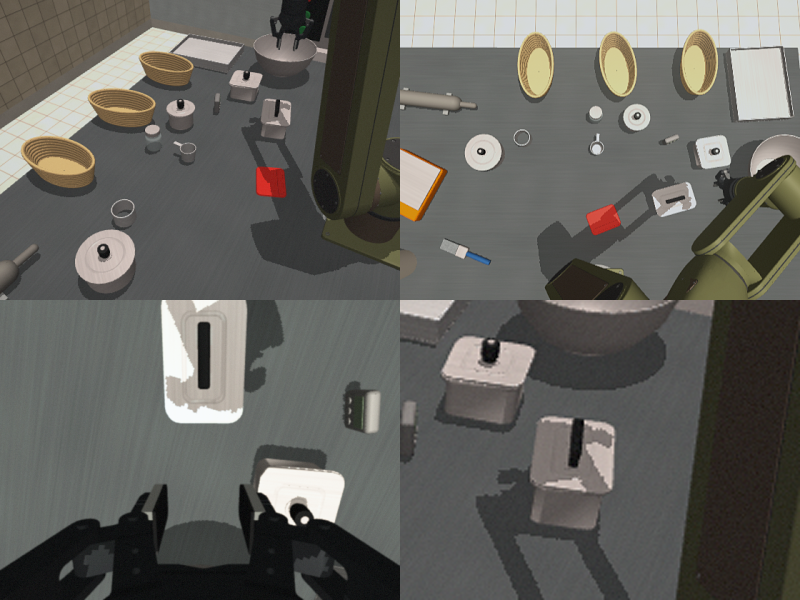

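All four lids lie flat and centred in the side, top and wrist views. The tubs, jar and cup are where they were. Handing in.

```bash
python3 -c "
from bench import r
print(r.job_done())"
```

```text
the job is handed in; nothing more can be done
None
```

All four tubs are closed with their own lids, flat on the rim as far as the cameras show. Tubs, salt jar and measuring cup look unmoved, and I handed the job in at about 35 s of the 115 s; no verdict came back.

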